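# Ready the sampling station: right the bottles and give the purge pump one metered stroke

## Task

First stand every tipped sample bottle upright in the tray lane. Then turn the pump's valve lever from closed to the index tab on its quadrant, pull the spring-loaded pump handle out until its pointer is level with the marker clip on the scale (not noticeably past it), hold it there for two seconds and let it go fully home, and finally turn the valve lever back to fully closed. At the end all bottles must stand upright in the lane, and the beaker and the slide box on the bench must be left where they are.

Things in the scene. Friction and masses are not known exactly. Their poses are not given: they have to be found in the camera images.
- lane_floor (a point): centre of the floor of the bottle lane, a fixed white tray 150 mm (its x) by 420 mm (its y) with aluminium rims 10 mm wide that rise 8 mm above its floor; the floor is 6 mm above the bench and this point is on it; z up. Inside the rims: 130 by 400 mm. The lane and the pump may swap sides.
- bottle1: square amber sample bottle with round black cap, body 40 x 40 mm, 75 mm tall over the cap (square body is the lowest 55 mm, the cap 31 mm across), 120 g; origin at the middle of its 75 mm height, on its centre line; its z runs from base to cap. Starts lying on a flat side in the lane, roughly across it, cap towards either side. May be absent (None).
- bottle2: square amber sample bottle with round black cap, body 40 x 40 mm, 75 mm tall over the cap (square body is the lowest 55 mm, the cap 31 mm across), 120 g; origin at the middle of its 75 mm height, on its centre line; its z runs from base to cap. Starts lying on a flat side in the lane, roughly across it, cap towards either side. May be absent (None).
- bottle3: square amber sample bottle with round black cap, body 40 x 40 mm, 75 mm tall over the cap (square body is the lowest 55 mm, the cap 31 mm across), 120 g; origin at the middle of its 75 mm height, on its centre line; its z runs from base to cap. Starts lying on a flat side in the lane, roughly across it, cap towards either side. May be absent (None).
- bottle4: square amber sample bottle with round black cap, body 40 x 40 mm, 75 mm tall over the cap (square body is the lowest 55 mm, the cap 31 mm across), 120 g; origin at the middle of its 75 mm height, on its centre line; its z runs from base to cap. Starts lying on a flat side in the lane, roughly across it, cap towards either side. May be absent (None).
- standing: another such square amber sample bottle with round black cap, body 40 x 40 mm, 75 mm tall over the cap (square body is the lowest 55 mm, the cap 31 mm across), 120 g; origin at the middle of its 75 mm height, on its centre line; its z runs from base to cap. Starts upright in the lane between or beside the others.
- handle (a point): point to hold on the pump's black T-handle, an upright block 14 mm thick (x, along the pull), 56 mm wide (y), 41 to 91 mm above the bench; this point is 82 mm up, 9 mm below its top. A 12 mm rod at 50 mm height joins it to the housing (75 mm tall), whose face is 44 mm behind the handle's back when home. Axes of the pump: -x is the pull direction, out towards the robot side.
- plunger (a joint): pull-out of the pump handle (m): 0 home, grows as it is pulled out along -x of point handle, stop at 0.075; the spring pulls back with 3 N at home and 10 N at 0.07
- pointer (a point): foot of the thin steel pointer that hangs from the pump handle, over the scale on the base plate, moves with the handle; 15 mm above the bench
- mark (a point): line of the black marker clip on the pump's scale, beside the pointer's path; the pointer is level with it when both have the same x in the pump's frame (axes of this point); 15 mm above the bench. Clamped tight; leave it as set.
- marker (a joint): position of the marker clip in the same measure as joint plunger (m): pointer is on the mark when both are equal. 0.028 to 0.060
- valve_pivot (a point): on the vertical turning axis of the pump's inlet valve, 62 mm above the bench; axes of the pump (closed lever points along -x, towards the robot side; opening swings it towards +y)
- lever_grip (a point): point to hold on the steel valve lever, 62 mm out from the pivot, at mid height, 63 mm above the bench; the lever is a flat bar 85 mm long from the pivot, 12 mm wide, 18 mm tall, clear underneath for 44 mm down to the base plate; its x axis points from the grip to the pivot
- lever (a joint): opening angle of the valve lever (rad): 0 closed (a stop), grows clockwise seen from above, 1.57 fully open (a stop); stays where it is left, friction about 0.15 N m
- index_tab (a point): top of the black upright index tab on the valve's quadrant scale, 111 mm out from the pivot, 42 mm above the bench; its x axis points to the pivot. Clamped tight; leave it as set.
- index (a joint): angle of the index tab in the same measure as joint lever (rad): the lever points at the tab when both are equal. 0.60 to 1.25
- beaker: glass beaker 70 mm across, 90 mm tall, standing on the bench beyond the work; origin under its centre. Leave alone.
- slide_box: closed grey slide box 80 x 110 x 35 mm on the bench beyond the work; origin under its centre. Leave alone.
Not all that is in view belongs to the job. Leave any blue look-alike of the bottle2 alone.

How it is judged:
By the outcome, as a careful person would: the job done as asked, in the order asked, and still so for the second after the job is handed in, with the robot touching nothing.
Of bottle1, bottle2, bottle3, bottle4 only 3 to 4 are there at a start; the rules pass over those that are not, and their reading is None.
At some moment in a run one of bottle1, bottle2, bottle3, bottle4 may be knocked a few centimetres aside while the robot is not near it.
Once in a run the grip may slacken for a moment while it holds something.
It also fails if it takes over 210 s, if anything falls off the work surface, if the arm or the gripper's body presses on something with over 40 N, if the wrist force passes 120 N, or if a joint passes its speed limit or range.

## Robot

A 6-joint arm with a two-finger parallel gripper is mounted at the origin on the work surface. World frame = base frame: x ahead of the robot, y to its left, z up, the work surface at z = 0. Lengths are in m, angles in rad, forces in N, time in s.
With the tool pointing down it reaches from about 0.3 to 1 m from the base axis. Payload 5.1 kg.
Tool frame: the origin (TCP) lies midway between the tips of the shut fingers; the grasp point (between the pads) lies robot.grip_depth behind it (robot.grip_depth is the distance from the TCP to the grasp point, in m); z points along the fingers, y is the line along which they close (so a half turn about z gives the same grasp; the last joint's range is limited). The gripper opens to 95 mm and grips with 3 to 60 N. Pads are 20 mm wide; open, the fingers measure 119 mm over their backs; the gripper's body (75 mm by 180 mm) begins 59 mm behind the grasp point.
Start: joints at [1.128, 0.124, 1.65, -0, 1.367, -0.083], TCP at [0.229, 0.608, 0.215] pointing down, gripper open.
Joint ranges: [-2.61, 2.61], [-1.02, 2.33], [0.03, 2.71], [-1.35, 4.49], [0.32, 2.68], [-2.91, 2.91]. Speed limits (rad/s): [2.57, 2.57, 3.14, 3.14, 3.14, 3.14].

## Interface

Orientations are given as a rotation vector (axis times angle).
In Python, from bench import sense, vision, robot gives the robot as it stands. The module is installed in compiled form; this text tells all that it offers.
- The arm moves only by the shell command python3 -m crank 'ROWS' [FORCE]. ROWS is JSON, a list of rows, each an object of numbers: "ax", "ay", "az": the turn, a rotation vector about the world's x, y, z in rad; "x", "y", "z": the shift along the world's x, y, z in m; "jaw": the opening, from 0 (shut) to 1 (fully open). A call has exactly 5 rows; each row shifts and turns the commanded pose from where the row before left it; what a row does not reach is not made up. A row lasts 1/8 s, in which the tool goes at most 62.5 mm and 10.7 degrees, less where a joint would pass 70% of its speed; a pose out of reach is approached as far as the arm can. A call with a gripper value outside its range is refused whole. The fingers move at their own pace and stop on an object; FORCE is the grip in N (left out, the last holds). Time passes only in rows, so rows that do not move let the fingers close, or fill a call up. It gives the time, the measured TCP pose, the force, the opening and the grip force at its end, in the units of the state.
- sense(): the state, without advancing time (a new reading comes with each control period).
- vision.grab_frame(name): name is "scene" or "side" or "wrist"; returns a dict with "frame" (420x560x3 uint8, red, green, blue), "range_z" (420x560 float32, m along the optical axis (not along the pixel's ray), 0 where there is no reading), "fov_y" (degrees; the focal length in pixels is half the picture's height over the tangent of half this angle, whatever the lens; pixels are square), "cx", "cy" (the principal point, pixels), "rvec" (rotation vector, rad) and "tvec" (3), from world to camera coordinates, as OpenCV has them; the wrist camera has in their place "hand_eye" (4x4, takes a point from camera to tool coordinates, whose origin is the TCP and whose axes are the flange's). Camera axes: x right, y down, z forward; pixel columns grow to the right and rows downward; lengths in m; the calibration is good to about 2 mm. A picture is of the moment at which its call begins: read the wrist's pose just before it.
- robot.hand_in(): hands the job in; it is judged then, once.
The state is a dict: "t": time; "joints": joint angles; "qvel": joint speeds; "tau": joint torques, N m; "position": TCP position; "ee_rot": TCP orientation; "wrist_force": force on the tool from outside, world axes, zero at the start; "ft_torque": the same for the moment, N m; "grip_width": finger opening in m; "gripper_force": force on a finger pad.
Only numpy, scipy, OpenCV 4.12 (cv2) and the standard library are available. Lean on these libraries where they do the work, as an engineer would, in place of code of your own. Each camera call takes 0.05 s, during which the arm holds its last target. There are 200 camera calls.

## Working session

There is one attempt and no reset: what is moved stays moved. The work goes in short steps, Python scripts to look and compute and a shell command to move; the robot and the scene stay as the last step left them, time stands still between calls to the robot, and variables do not carry over. Pictures are saved under pics/ and viewed, at most 14 in all, crops included, and the job is handed in when it is done.

```bash
mkdir -p pics
cat > h.py <<'E'
import numpy as np, cv2
from bench import sense, vision, robot
from scipy.spatial.transform import Rotation as R
def grab(n):
    s=sense(); f=vision.grab_frame(n); f['s']=s; return f
def save(f,name,crop=None,k=1):
    im=f['frame'][:,:,::-1]
    if crop: im=im[crop[1]:crop[3],crop[0]:crop[2]]
    if k!=1: im=cv2.resize(im,None,fx=k,fy=k,interpolation=cv2.INTER_CUBIC)
    cv2.imwrite('pics/'+name,im)
def cam2w(f):
    if 'hand_eye' in f:
        T=np.eye(4);T[:3,:3]=R.from_rotvec(f['s']['ee_rot']).as_matrix();T[:3,3]=f['s']['position']
        return T@np.array(f['hand_eye'])
    T=np.eye(4);T[:3,:3]=R.from_rotvec(np.ravel(f['rvec'])).as_matrix();T[:3,3]=np.ravel(f['tvec'])
    return np.linalg.inv(T)
def ray(f,u,v):
    fl=210/np.tan(np.radians(f['fov_y'])/2)
    return np.array([(u-f['cx'])/fl,(v-f['cy'])/fl,1.])
def px(f,u,v):  # by depth
    T=cam2w(f);d=f['range_z'][int(round(v)),int(round(u))]
    return T[:3,:3]@(ray(f,u,v)*d)+T[:3,3]
def pz(f,u,v,z): # by plane height
    T=cam2w(f);r=T[:3,:3]@ray(f,u,v);o=T[:3,3]
    return o+r*(z-o[2])/r[2]
def cloud(f):
    T=cam2w(f);v,u=np.mgrid[:420,:560];fl=210/np.tan(np.radians(f['fov_y'])/2)
    d=f['range_z'];P=np.stack([(u-f['cx'])/fl*d,(v-f['cy'])/fl*d,d],-1)
    return P@T[:3,:3].T+T[:3,3]
E
python3 - <<'E'
from h import *
for n in ('scene','side','wrist'):
    f=grab(n); save(f,n+'0.png'); np.save(n+'0.npy',f,allow_pickle=True)
    print(n,f['fov_y'],cam2w(f)[:3,3], f['cx'],f['cy'])
print(sense(),robot.grip_depth)
E
```

```text
scene 52.871628833417574 [1.17844653 0.73139661 1.04894358] 278.7143512748506 206.43891354853577
side 47.607450003409184 [0.44574787 1.19679469 1.01796558] 270.31246390501263 208.33887293898846
wrist 60.055162310401855 [0.15502972 0.63450067 0.38411023] 280.3873816525957 206.15228032787513
{'t': 0.15, 'joints': array([ 1.12838792e+00,  1.24361946e-01,  1.65130219e+00, -2.25190881e-05,
        1.36748531e+00, -8.26402834e-02]), 'qvel': array([-0.00010147, -0.00134934, -0.00450835, -0.00137389, -0.00160731,
       -0.00052547]), 'tau': array([ 5.70874017e-04, -4.18187606e+01, -3.60474050e+01,  7.74495117e-02,
        4.68938425e-02, -1.06309872e-04]), 'position': array([0.2286928 , 0.60793757, 0.21369947]), 'ee_rot': array([-5.62003954e-01, -3.09052516e+00,  2.37031503e-03]), 'wrist_force': array([ 0.12890858,  0.51443023, -0.1732906 ]), 'ft_torque': array([ 0.00755525, -0.01955938, -0.04077753]), 'gripper_force': 0.0, 'grip_width': 0.0950080920912252} 0.0188
```

View pics/scene0.png

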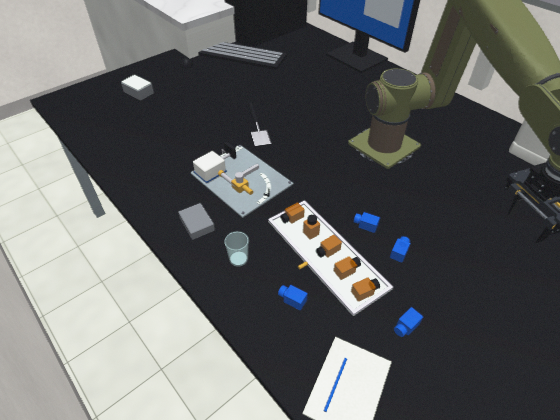

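View pics/side0.png

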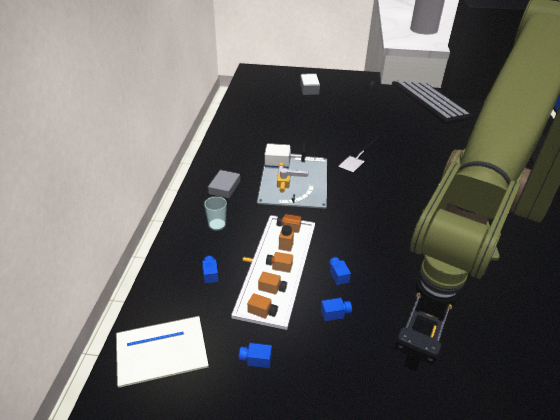

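Four amber bottles lie in the lane (side view: (291,223) cap left, (281,262) cap left, (271,283) cap right, (261,306) cap right). One stands at (286,238). The blue ones outside the lane are look-alikes to leave alone. The pump is at (290,180).

Run:
```python
from h import *
f=np.load('side0.npy',allow_pickle=True).item(); save(f,'s1.png',(225,130,335,335),2.9)
g=np.load('scene0.npy',allow_pickle=True).item(); save(g,'s2.png',(180,130,400,320),3.2)
for n,F in(('side',f),('scene',g)):
    P=cloud(F); im=F['frame'].astype(int)
    hsv=cv2.cvtColor(F['frame'],cv2.COLOR_RGB2HSV)
    m=((hsv[...,0]>5)&(hsv[...,0]<22)&(hsv[...,1]>130)&(P[...,2]>0.02)&(P[...,2]<.1)&(F['range_z']>0)).astype(np.uint8)
    k,l,st,c=cv2.connectedComponentsWithStats(m)
    for i in range(1,k):
        if st[i,4]>40:
            Q=P[l==i]; top=Q[Q[:,2]>np.percentile(Q[:,2],95)-.006]
            print(n,c[i].round(),st[i,4],'top mean',top.mean(0).round(4),'box',cv2.minAreaRect(top[:,:2].astype(np.float32)*1000))
    w=((P[...,2]>-0.005)&(P[...,2]<0.03)&(im.min(-1)>150)).astype(np.uint8)
    k,l,st,c=cv2.connectedComponentsWithStats(w)
    for i in range(1,k):
        if st[i,4]>500:
            Q=P[l==i];print(n,'white',c[i].round(),cv2.minAreaRect(Q[:,:2].astype(np.float32)*1000))
```

```text
side [282. 182.] 120 top mean [ 0.5824 -0.1531  0.0418] box ((581.5820922851562, -144.12127685546875), (42.34688186645508, 82.4054946899414), 0.7824480533599854)
side [292. 221.] 208 top mean [0.5291 0.0603 0.0446] box ((528.6616821289062, 59.02534484863281), (45.37462615966797, 53.52714920043945), 82.8399887084961)
side [285. 240.] 165 top mean [0.5354 0.1543 0.0592] box ((536.9569091796875, 147.5367889404297), (40.548980712890625, 38.765655517578125), 88.3421630859375)
side [282. 260.] 251 top mean [0.537  0.2329 0.0444] box ((536.7798461914062, 232.8947296142578), (40.258914947509766, 53.19432067871094), 83.51225280761719)
side [269. 281.] 289 top mean [0.5636 0.3176 0.0438] box ((563.4447631835938, 317.57623291015625), (43.04951095581055, 52.97957992553711), 82.71796417236328)
side [259. 304.] 350 top mean [0.5781 0.4005 0.0442] box ((578.1207275390625, 400.0935363769531), (41.17572021484375, 54.601680755615234), 74.85281372070312)
side white [ 88. 137.] ((1403.0699462890625, -1027.9989013671875), (2589.158935546875, 19.380342483520508), 89.98734283447266)
side white [297. 184.] 
[... 978 characters left out ...]
85571289062)
scene [345. 266.] 291 top mean [0.5684 0.3152 0.0454] box ((567.8754272460938, 314.82452392578125), (39.961631774902344, 54.47779846191406), 79.30419158935547)
scene [364. 288.] 313 top mean [0.5829 0.3987 0.0456] box ((581.7997436523438, 398.44476318359375), (39.75840377807617, 54.93095779418945), 74.1186752319336)
scene white [248. 182.] ((550.4275512695312, -205.93101501464844), (238.42169189453125, 292.7633056640625), 3.3359375)
scene white [330. 259.] ((549.7271728515625, 225.1102294921875), (425.7538146972656, 162.4349822998047), 83.84735870361328)
scene white [348. 384.] ((800.8250732421875, 549.6549072265625), (213.56655883789062, 151.39022827148438), 22.925710678100586)
```

View pics/s1.png

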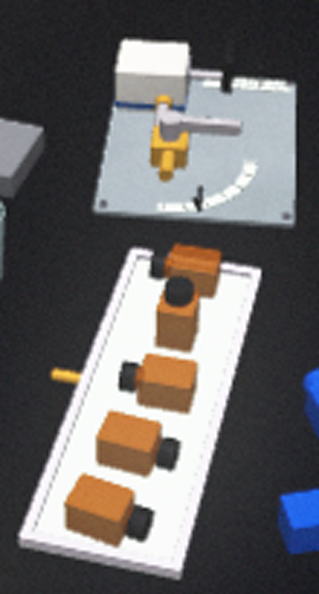

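View pics/s2.png

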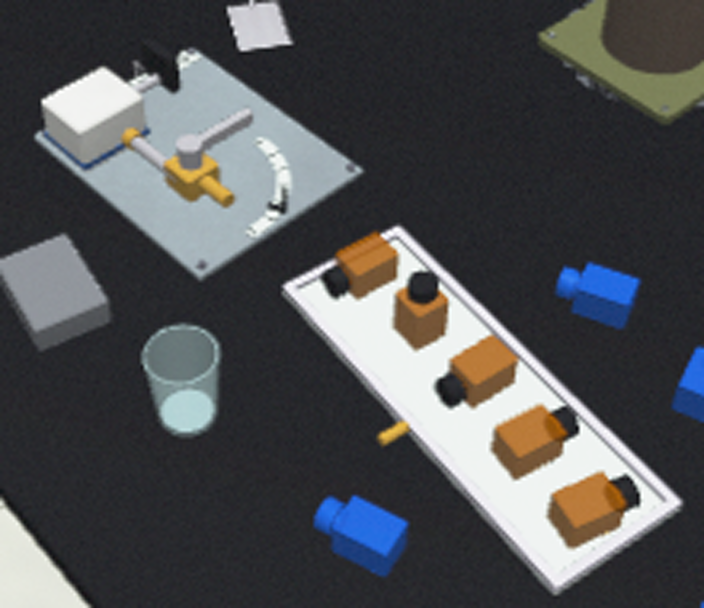

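Measured: lying tops at 44–46 mm (46 expected), body boxes 40×54 mm, and the lane's long axis at 84°. The four amber lying bottles are the targets. I'll move above the nearest one and test how far the tool can tilt.

```bash
python3 -m crank '[{"x":0.04,"y":-0.02,"z":0.01},{"x":0.045,"y":-0.025,"z":0.01},{"x":0.045,"y":-0.025,"z":0.01},{"x":0.045,"y":-0.025,"z":0.01},{"x":0.045,"y":-0.025,"z":0.01}]' ; python3 -m crank '[{"x":0.045,"y":-0.03,"az":0.045,"jaw":0.7},{"x":0.04,"y":-0.03,"az":0.044},{"x":0.03,"y":-0.028},{"x":0.01},{}]' 30; python3 -m crank '[{"ax":-0.042,"ay":-0.151},{"ax":-0.042,"ay":-0.151},{"ax":-0.042,"ay":-0.151},{"ax":-0.042,"ay":-0.151},{"ax":-0.042,"ay":-0.151}]'; python3 -c "
from h import *
s=sense();print(s['joints'],R.from_rotvec(s['ee_rot']).as_matrix(),s['position'],s['grip_width'])"
```

```text
[ 1.12838792e+00  1.24361946e-01  1.65130219e+00 -2.25190881e-05
  1.36748531e+00 -8.26402834e-02] [[-9.35980055e-01  3.52052436e-01 -6.46556207e-04]
 [ 3.52053014e-01  9.35978990e-01 -1.41634830e-03]
 [ 1.06534157e-04 -1.55329582e-03 -9.99998788e-01]] [0.2286928  0.60793757 0.21369947] 0.0950080920912252$[0]: bad value
$[0]: bad value
$[0]: bad value
```

```bash
python3 -m crank '[{"ax":0,"ay":0,"az":0,"x":0.04,"y":-0.02,"z":0.01,"jaw":0.7},{"ax":0,"ay":0,"az":0,"x":0.045,"y":-0.025,"z":0.01,"jaw":0.7},{"ax":0,"ay":0,"az":0,"x":0.045,"y":-0.025,"z":0.01,"jaw":0.7},{"ax":0,"ay":0,"az":0,"x":0.045,"y":-0.025,"z":0.01,"jaw":0.7},{"ax":0,"ay":0,"az":0,"x":0.045,"y":-0.025,"z":0.01,"jaw":0.7}]' 30
```

```text
t: 0.78
position: [0.45, 0.4873, 0.2646]
ee_rot: [-0.562, -3.091, 0.001]
wrist_force: [0.3, 0.3, -0.4]
grip_width: 0.0668
gripper_force: 0.0
```

```bash
python3 -m crank '[{"ax":0,"ay":0,"az":0.045,"x":0.045,"y":-0.03,"z":0,"jaw":0.7},{"ax":0,"ay":0,"az":0.045,"x":0.04,"y":-0.03,"z":0,"jaw":0.7},{"ax":0,"ay":0,"az":0,"x":0.03,"y":-0.027,"z":0,"jaw":0.7},{"ax":0,"ay":0,"az":0,"x":0.01,"y":0,"z":0,"jaw":0.7},{"ax":0,"ay":0,"az":0,"x":0,"y":0,"z":0,"jaw":0.7}]'
python3 -m crank '[{"ax":-0.042,"ay":-0.151,"az":0,"x":0,"y":0,"z":-0.02,"jaw":0.7},{"ax":-0.042,"ay":-0.151,"az":0,"x":0,"y":0,"z":-0.02,"jaw":0.7},{"ax":-0.042,"ay":-0.151,"az":0,"x":0,"y":0,"z":-0.02,"jaw":0.7},{"ax":-0.042,"ay":-0.151,"az":0,"x":0,"y":0,"z":-0.02,"jaw":0.7},{"ax":-0.042,"ay":-0.151,"az":0,"x":0,"y":0,"z":-0.02,"jaw":0.7}]'; python3 -c "
from h import *
s=sense();print(s['joints'],R.from_rotvec(s['ee_rot']).as_matrix(),s['position'],s['grip_width'])"
```

```text
t: 1.4
position: [0.5739, 0.4015, 0.264]
ee_rot: [-0.423, -3.112, 0.0]
wrist_force: [0.7, 0.3, 0.4]
grip_width: 0.067
gripper_force: 0.0
t: 2.02
position: [0.5723, 0.4032, 0.1652]
ee_rot: [0.314, 2.335, -0.129]
wrist_force: [0.3, -0.8, -0.8]
grip_width: 0.0667
gripper_force: 0.0
[ 0.79683842  0.11505829  1.89948269 -0.90358552  0.90884655 -0.00452292] [[-0.67946479  0.26370849  0.68467907]
 [ 0.186972    0.964601   -0.18597412]
 [-0.70948507  0.00165295 -0.70471853]] [0.57232254 0.40324838 0.16520159] 0.06665973065414985
```

```bash
python3 -m crank '[{"ax":0,"ay":0,"az":0,"x":0.006,"y":-0.003,"z":-0.04,"jaw":0.7},{"ax":0,"ay":0,"az":0,"x":0.007,"y":-0.002,"z":-0.04,"jaw":0.7},{"ax":0,"ay":0,"az":0,"x":0,"y":0,"z":-0.03,"jaw":0.7},{"ax":0,"ay":0,"az":0,"x":0,"y":0,"z":-0.02,"jaw":0.7},{"ax":0,"ay":0,"az":0,"x":0,"y":0,"z":-0.012,"jaw":0.7}]'
python3 -c "
from h import *
f=grab('side');save(f,'p1.png',(205,250,425,400),3.2)"
```

```text
t: 2.65
position: [0.5853, 0.3971, 0.0213]
ee_rot: [0.315, 2.342, -0.133]
wrist_force: [-4.3, -1.5, 10.9]
grip_width: 0.0664
gripper_force: 6.3
```

View pics/p1.png

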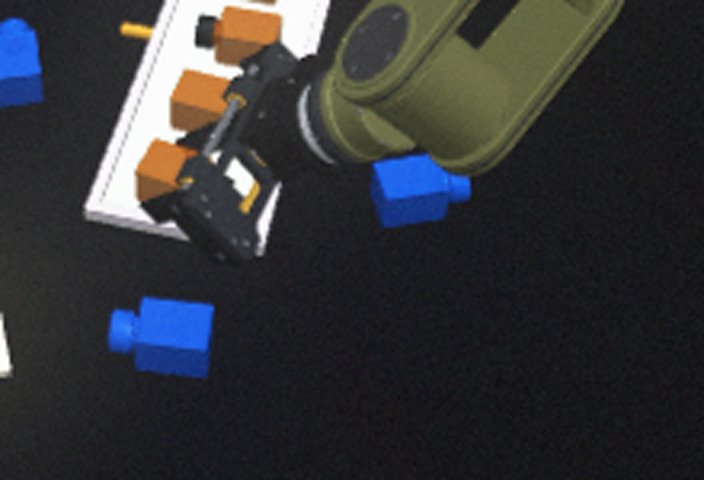

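The outer finger tip is resting on the end rim (14 mm high). I'll raise it and close on B4.

```bash
python3 -m crank '[{"ax":0,"ay":0,"az":0,"x":0,"y":0,"z":0.005,"jaw":0.7},{"ax":0,"ay":0,"az":0,"x":0,"y":0,"z":0.004,"jaw":0.6},{"ax":0,"ay":0,"az":0,"x":0,"y":0,"z":0,"jaw":0.35},{"ax":0,"ay":0,"az":0,"x":0,"y":0,"z":0,"jaw":0.3},{"ax":0,"ay":0,"az":0,"x":0,"y":0,"z":0,"jaw":0.3}]' 30
```

```text
t: 3.32
position: [0.587, 0.3961, 0.0321]
ee_rot: [0.318, 2.34, -0.133]
wrist_force: [-2.0, -0.9, 4.5]
grip_width: 0.0401
gripper_force: 30.0
```

```bash
python3 -m crank '[{"ax":0,"ay":0,"az":0,"x":0,"y":0,"z":0.02,"jaw":0.3},{"ax":0,"ay":0,"az":0,"x":0,"y":0,"z":0.03,"jaw":0.3},{"ax":0,"ay":0,"az":0,"x":0,"y":0,"z":0.03,"jaw":0.3},{"ax":0.046,"ay":0.168,"az":0,"x":0,"y":0,"z":0.01,"jaw":0.3},{"ax":0.046,"ay":0.168,"az":0,"x":0,"y":0,"z":0,"jaw":0.3}]'
python3 -m crank '[{"ax":0.046,"ay":0.168,"az":0,"x":0,"y":0,"z":0,"jaw":0.3},{"ax":0.046,"ay":0.168,"az":0,"x":0,"y":0,"z":0,"jaw":0.3},{"ax":0.046,"ay":0.168,"az":0,"x":-0.004,"y":-0.003,"z":0,"jaw":0.3},{"ax":0.046,"ay":0.168,"az":0,"x":-0.004,"y":-0.003,"z":0,"jaw":0.3},{"ax":0.046,"ay":0.168,"az":0,"x":-0.0035,"y":-0.0016,"z":0,"jaw":0.3}]'
python3 -m crank '[{"ax":0.046,"ay":0.168,"az":0,"x":0,"y":0,"z":0,"jaw":0.3},{"ax":0.046,"ay":0.168,"az":0,"x":0,"y":0,"z":0,"jaw":0.3},{"ax":0,"ay":0,"az":0,"x":0,"y":0,"z":-0.02,"jaw":0.3},{"ax":0,"ay":0,"az":0,"x":0,"y":0,"z":0,"jaw":0.3},{"ax":0,"ay":0,"az":0,"x":0,"y":0,"z":0,"jaw":0.3}]'
python3 -c "
from h import *
s=sense();print(s['joints'],R.from_rotvec(s['ee_rot']).as_matrix())
f=grab('side');save(f,'p2.png',(205,230,425,380),3.2)"
```

```text
t: 3.95
position: [0.5862, 0.3971, 0.1222]
ee_rot: [0.362, 2.685, -0.081]
wrist_force: [0.2, -0.6, -2.4]
grip_width: 0.0396
gripper_force: 30.0
t: 4.58
position: [0.5758, 0.3882, 0.1214]
ee_rot: [-0.362, -2.685, -0.075]
wrist_force: [-0.0, -0.3, -2.1]
grip_width: 0.0399
gripper_force: 30.0
t: 5.2
position: [0.5748, 0.3892, 0.1022]
ee_rot: [-0.314, -2.348, -0.124]
wrist_force: [-0.5, -0.7, -1.7]
grip_width: 0.0399
gripper_force: 30.0
[ 0.34698986  0.68356762  1.26114125  0.42950921  1.84940577 -0.98003221] [[-0.68788218  0.26129006 -0.67715996]
 [ 0.18860298  0.96525469  0.18086543]
 [ 0.70089016 -0.00330028 -0.71326158]]
```

View pics/p2.png

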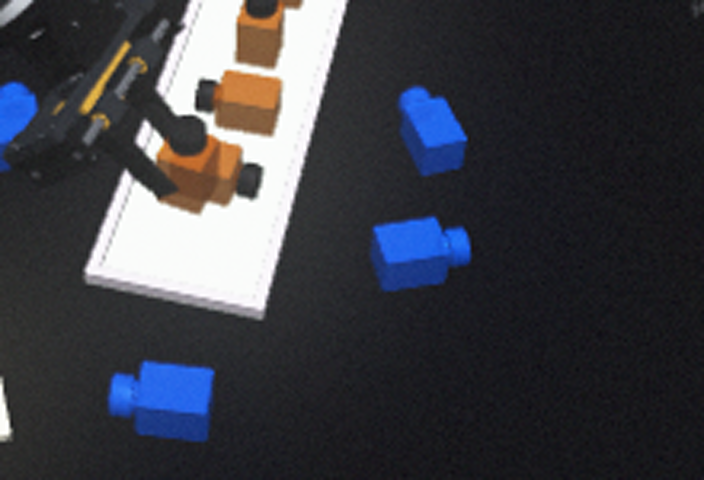

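B4 is upright in the grip; B3 lies behind it undisturbed. Now lowering it.

```bash
python3 -m crank '[{"ax":0,"ay":0,"az":0,"x":0,"y":0,"z":-0.025,"jaw":0.3},{"ax":0,"ay":0,"az":0,"x":0,"y":0,"z":-0.02,"jaw":0.3},{"ax":0,"ay":0,"az":0,"x":0,"y":0,"z":-0.012,"jaw":0.3},{"ax":0,"ay":0,"az":0,"x":0,"y":0,"z":-0.008,"jaw":0.3},{"ax":0,"ay":0,"az":0,"x":0,"y":0,"z":-0.002,"jaw":0.3}]'
python3 -m crank '[{"ax":0,"ay":0,"az":0,"x":0,"y":0,"z":-0.001,"jaw":0.3},{"ax":0,"ay":0,"az":0,"x":0,"y":0,"z":-0.001,"jaw":0.3},{"ax":0,"ay":0,"az":0,"x":0,"y":0,"z":-0.001,"jaw":0.3},{"ax":0,"ay":0,"az":0,"x":0,"y":0,"z":-0.001,"jaw":0.3},{"ax":0,"ay":0,"az":0,"x":0,"y":0,"z":0,"jaw":0.3}]'
```

```text
t: 5.88
position: [0.5752, 0.3884, 0.0334]
ee_rot: [-0.316, -2.345, -0.123]
wrist_force: [0.6, 0.7, -1.1]
grip_width: 0.0399
gripper_force: 30.0
t: 6.5
position: [0.5754, 0.3885, 0.0301]
ee_rot: [-0.315, -2.345, -0.124]
wrist_force: [-0.3, 0.0, -0.9]
grip_width: 0.0399
gripper_force: 30.0
```

```bash
python3 -m crank '[{"ax":0,"ay":0,"az":0,"x":0,"y":0,"z":-0.001,"jaw":0.3},{"ax":0,"ay":0,"az":0,"x":0,"y":0,"z":-0.001,"jaw":0.3},{"ax":0,"ay":0,"az":0,"x":0,"y":0,"z":-0.001,"jaw":0.3},{"ax":0,"ay":0,"az":0,"x":0,"y":0,"z":0,"jaw":0.3},{"ax":0,"ay":0,"az":0,"x":0,"y":0,"z":0,"jaw":0.3}]'
```

```text
t: 7.12
position: [0.5754, 0.3885, 0.0272]
ee_rot: [-0.315, -2.346, -0.124]
wrist_force: [0.7, -0.3, -1.5]
grip_width: 0.0402
gripper_force: 3.0
```

```bash
python3 -m crank '[{"ax":0,"ay":0,"az":0,"x":0,"y":0,"z":0,"jaw":0.3},{"ax":0,"ay":0,"az":0,"x":0,"y":0,"z":-0.001,"jaw":0.3},{"ax":0,"ay":0,"az":0,"x":0,"y":0,"z":-0.001,"jaw":0.3},{"ax":0,"ay":0,"az":0,"x":0,"y":0,"z":-0.001,"jaw":0.3},{"ax":0,"ay":0,"az":0,"x":0,"y":0,"z":0,"jaw":0.3}]' 30; python3 -c "
from h import *
f=grab('side');save(f,'p3.png',(235,250,315,310),7)"
```

```text
t: 7.75
position: [0.5756, 0.3885, 0.0259]
ee_rot: [-0.314, -2.345, -0.125]
wrist_force: [0.5, -1.5, 5.1]
grip_width: 0.04
gripper_force: 30.0
```

View pics/p3.png

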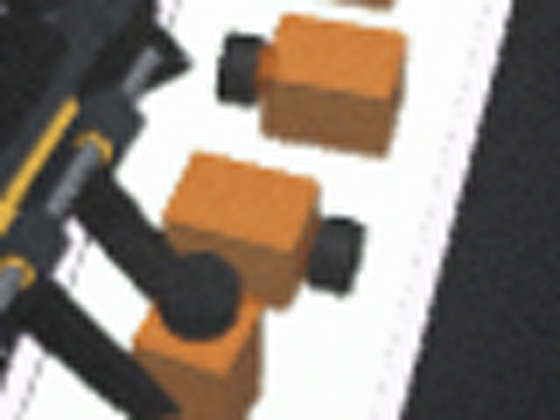

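B4 is on the floor (5 N) and vertical. Release it and retract along the tool.

```bash
python3 -m crank '[{"ax":0,"ay":0,"az":0,"x":0,"y":0,"z":0.001,"jaw":0.35},{"ax":0,"ay":0,"az":0,"x":0,"y":0,"z":0,"jaw":0.55},{"ax":0,"ay":0,"az":0,"x":0,"y":0,"z":0,"jaw":0.57},{"ax":0,"ay":0,"az":0,"x":0,"y":0,"z":0,"jaw":0.57},{"ax":0,"ay":0,"az":0,"x":0,"y":0,"z":0,"jaw":0.57}]'
python3 -m crank '[{"ax":0,"ay":0,"az":0,"x":0.02,"y":-0.0054,"z":0.021,"jaw":0.57},{"ax":0,"ay":0,"az":0,"x":0.034,"y":-0.009,"z":0.036,"jaw":0.57},{"ax":0,"ay":0,"az":0,"x":0.034,"y":-0.009,"z":0.036,"jaw":0.57},{"ax":0,"ay":0,"az":0,"x":0,"y":0,"z":0.05,"jaw":0.57},{"ax":-0.046,"ay":-0.168,"az":0,"x":0,"y":0,"z":0.05,"jaw":0.57}]'
python3 -m crank '[{"ax":-0.046,"ay":-0.168,"az":0,"x":-0.01,"y":-0.01,"z":0,"jaw":0.57},{"ax":-0.046,"ay":-0.168,"az":0,"x":-0.01,"y":-0.01,"z":0,"jaw":0.57},{"ax":-0.046,"ay":-0.168,"az":0,"x":-0.01,"y":-0.01,"z":0,"jaw":0.57},{"ax":-0.046,"ay":-0.168,"az":0,"x":-0.01,"y":-0.01,"z":0,"jaw":0.57},{"ax":-0.046,"ay":-0.168,"az":0,"x":-0.01,"y":-0.01,"z":0,"jaw":0.57}]'
cat > loc.py <<'E'
from h import *
for n in ('side','scene'):
    F=grab(n);P=cloud(F); hsv=cv2.cvtColor(F['frame'],cv2.COLOR_RGB2HSV)
    m=((hsv[...,0]>5)&(hsv[...,0]<22)&(hsv[...,1]>130)&(P[...,2]>0.02)&(P[...,2]<.1)&(P[...,1]>0.0)&(F['range_z']>0)).astype(np.uint8)
    k,l,st,c=cv2.connectedComponentsWithStats(m)
    for i in range(1,k):
        if st[i,4]>40:
            Q=P[l==i]; top=Q[Q[:,2]>np.percentile(Q[:,2],95)-.006]
            b=cv2.minAreaRect(top[:,:2].astype(np.float32)*1000)
            print(n,c[i].round(),st[i,4],top[:,2].mean().round(4),np.round(b[0],1),np.round(b[1],1),round(b[2],1))
E
python3 loc.py
python3 -c "
from h import *
s=sense();print(s['joints'],R.from_rotvec(s['ee_rot']).as_matrix(),s['position'])"
```

```text
t: 8.43
position: [0.5753, 0.3885, 0.0249]
ee_rot: [-0.315, -2.345, -0.124]
wrist_force: [0.1, 0.0, -0.9]
grip_width: 0.0541
gripper_force: 0.0
t: 9.05
position: [0.6645, 0.3631, 0.2131]
ee_rot: [-0.344, -2.514, -0.096]
wrist_force: [-0.4, 1.0, 0.0]
grip_width: 0.0545
gripper_force: 0.0
t: 9.68
position: [0.6133, 0.315, 0.2198]
ee_rot: [0.385, 2.844, -0.055]
wrist_force: [-0.1, 0.6, -0.7]
grip_width: 0.0539
gripper_force: 0.0
side [292. 221.] 210 0.0442 [529.1  57.9] [45.8 53.2] 86.2
side [285. 240.] 165 0.0592 [536.9 149.4] [36.9 39.2] 89.9
side [282. 260.] 248 0.0443 [537.9 232.2] [42.4 53.9] 89.0
side [269. 280.] 266 0.0444 [563.8 318.3] [42.6 54.4] 79.3
side [262. 303.] 197 0.0599 [568.9 393.1] [40.4 36.9] 71.1
scene [294. 211.] 227 0.0455 [531.9  56.2] [41.  55.2] 88.4
scene [311. 228.] 174 0.0612 [540.7 144.7] [36.9 38. ] 81.8
scene [331. 244.] 241 0.0455 [541.6 230.4] [37.3 54.4] 86.0
scene [345. 266.] 292 0.0458 [567.9 314.4] [38.1 54.2] 80.3
scene [364. 285.] 197 0.0612 [573.9 391.4] [38.3 37.2] 77.2
[ 0.47669617  0.09134301  1.70172074 -0.19855262  1.16463955 -0.76615328] [[-0.93181464  0.26390584  0.24914892]
 [ 0.25304234  0.96452234 -0.07527435]
 [-0.26017504 -0.00709651 -0.96553539]] [0.60790781 0.31467613 0.21510754]
```

B4 is standing. Next is B3 at (0.566, 0.316), cap towards the robot.

```bash
python3 -m crank '[{"ax":0,"ay":0,"az":0.092,"x":-0.012,"y":0,"z":-0.02,"jaw":0.57},{"ax":-0.03,"ay":-0.172,"az":0,"x":-0.012,"y":0,"z":-0.02,"jaw":0.57},{"ax":-0.03,"ay":-0.172,"az":0,"x":-0.012,"y":0,"z":-0.02,"jaw":0.57},{"ax":-0.03,"ay":-0.172,"az":0,"x":0,"y":0,"z":-0.02,"jaw":0.57},{"ax":0,"ay":0,"az":0,"x":0,"y":0,"z":0,"jaw":0.57}]';python3 -c "
from h import *
s=sense();print(s['joints'],R.from_rotvec(s['ee_rot']).as_matrix(),s['position'])"
```

```text
t: 10.4
position: [0.5753, 0.3124, 0.1368]
ee_rot: [0.214, 2.38, -0.1]
wrist_force: [0.6, 0.8, 0.3]
grip_width: 0.0542
gripper_force: 0.0
[ 0.6435974  -0.01569418  2.0764454  -0.87317674  0.72765956 -0.17758545] [[-0.71754991  0.18275048  0.67210445]
 [ 0.12577466  0.98309863 -0.13303311]
 [-0.68505684 -0.01092419 -0.72840771]] [0.57530719 0.31239995 0.13680018]
```

```bash
python3 -m crank '[{"ax":0,"ay":0,"az":0,"x":-0.0035,"y":0.003,"z":-0.03,"jaw":0.57},{"ax":0,"ay":0,"az":0,"x":0,"y":0,"z":-0.03,"jaw":0.57},{"ax":0,"ay":0,"az":0,"x":0,"y":0,"z":-0.025,"jaw":0.57},{"ax":0,"ay":0,"az":0,"x":0,"y":0,"z":-0.018,"jaw":0.57},{"ax":0,"ay":0,"az":0,"x":0,"y":0,"z":-0.009,"jaw":0.57}]'
python3 -m crank '[{"ax":0,"ay":0,"az":0,"x":0,"y":0,"z":0,"jaw":0.57},{"ax":0,"ay":0,"az":0,"x":0,"y":0,"z":0,"jaw":0.45},{"ax":0,"ay":0,"az":0,"x":0,"y":0,"z":0,"jaw":0.3},{"ax":0,"ay":0,"az":0,"x":0,"y":0,"z":0,"jaw":0.3},{"ax":0,"ay":0,"az":0,"x":0,"y":0,"z":0,"jaw":0.3}]' 30;python3 -c "
from h import *
s=sense();print(s['joints'],R.from_rotvec(s['ee_rot']).as_matrix(),s['position'])"
```

```text
t: 11.02
position: [0.5771, 0.3166, 0.0306]
ee_rot: [0.221, 2.371, -0.094]
wrist_force: [-0.4, 0.2, 0.0]
grip_width: 0.0542
gripper_force: 0.0
t: 11.65
position: [0.5754, 0.3165, 0.0309]
ee_rot: [0.218, 2.37, -0.093]
wrist_force: [-0.7, -2.2, 5.7]
grip_width: 0.0396
gripper_force: 30.0
[ 0.65102333  0.16302844  2.1084421  -1.11172244  0.61245602  0.12950335] [[-0.71044173  0.18428846  0.67919829]
 [ 0.13024769  0.98286319 -0.13044342]
 [-0.69159822 -0.00420844 -0.72227017]] [0.5754217  0.31646429 0.0308817 ]
```

```bash
python3 -m crank '[{"ax":0,"ay":0,"az":0,"x":0,"y":0,"z":0.02,"jaw":0.3},{"ax":0,"ay":0,"az":0,"x":0,"y":0,"z":0.035,"jaw":0.3},{"ax":0,"ay":0,"az":0,"x":0,"y":0,"z":0.035,"jaw":0.3},{"ax":0.032,"ay":0.1715,"az":0,"x":0,"y":0,"z":0.01,"jaw":0.3},{"ax":0.032,"ay":0.1715,"az":0,"x":0,"y":0,"z":0,"jaw":0.3}]'
python3 -m crank '[{"ax":0.032,"ay":0.1715,"az":0,"x":0,"y":0,"z":0,"jaw":0.3},{"ax":0.032,"ay":0.1715,"az":0,"x":-0.002,"y":-0.002,"z":0,"jaw":0.3},{"ax":0.032,"ay":0.1715,"az":0,"x":-0.002,"y":-0.003,"z":0,"jaw":0.3},{"ax":0.032,"ay":0.1715,"az":0,"x":-0.003,"y":-0.003,"z":0,"jaw":0.3},{"ax":0.032,"ay":0.1715,"az":0,"x":-0.003,"y":-0.0035,"z":0,"jaw":0.3}]'
python3 -m crank '[{"ax":0.032,"ay":0.1715,"az":0,"x":0,"y":0,"z":0,"jaw":0.3},{"ax":0.032,"ay":0.1715,"az":0,"x":0,"y":0,"z":0,"jaw":0.3},{"ax":0,"ay":0,"az":0,"x":0,"y":0,"z":-0.02,"jaw":0.3},{"ax":0,"ay":0,"az":0,"x":0,"y":0,"z":0,"jaw":0.3},{"ax":0,"ay":0,"az":0,"x":0,"y":0,"z":0,"jaw":0.3}]'
python3 -c "
from h import *
s=sense();print(s['joints'],R.from_rotvec(s['ee_rot']).as_matrix(),s['position'])"
```

```text
t: 12.28
position: [0.5737, 0.3162, 0.1279]
ee_rot: [0.247, 2.698, -0.064]
wrist_force: [-0.5, -0.4, -1.7]
grip_width: 0.0396
gripper_force: 30.0
t: 12.9
position: [0.5653, 0.3037, 0.1275]
ee_rot: [-0.244, -2.694, -0.045]
wrist_force: [-0.5, 0.5, -0.7]
grip_width: 0.0401
gripper_force: 30.0
t: 13.52
position: [0.5645, 0.3041, 0.1084]
ee_rot: [-0.21, -2.354, -0.079]
wrist_force: [0.3, 1.1, -0.4]
grip_width: 0.0395
gripper_force: 30.0
[ 0.27161857  0.61718089  1.3501556   0.32218883  1.88731619 -1.13516983] [[-0.69968627  0.17491602 -0.69270738]
 [ 0.1278802   0.98457062  0.11944604]
 [ 0.70291236 -0.0050088  -0.71125884]] [0.5644725  0.30410903 0.10842547]
```

```bash
python3 -m crank '[{"ax":0,"ay":0,"az":0,"x":0,"y":0,"z":-0.025,"jaw":0.3},{"ax":0,"ay":0,"az":0,"x":0,"y":0,"z":-0.025,"jaw":0.3},{"ax":0,"ay":0,"az":0,"x":0,"y":0,"z":-0.015,"jaw":0.3},{"ax":0,"ay":0,"az":0,"x":0,"y":0,"z":-0.01,"jaw":0.3},{"ax":0,"ay":0,"az":0,"x":0,"y":0,"z":-0.003,"jaw":0.3}]'
python3 -m crank '[{"ax":0,"ay":0,"az":0,"x":0,"y":0,"z":-0.001,"jaw":0.3},{"ax":0,"ay":0,"az":0,"x":0,"y":0,"z":-0.001,"jaw":0.3},{"ax":0,"ay":0,"az":0,"x":0,"y":0,"z":-0.001,"jaw":0.3},{"ax":0,"ay":0,"az":0,"x":0,"y":0,"z":-0.001,"jaw":0.3},{"ax":0,"ay":0,"az":0,"x":0,"y":0,"z":-0.001,"jaw":0.3}]'
```

```text
t: 14.15
position: [0.5647, 0.3033, 0.0285]
ee_rot: [-0.212, -2.351, -0.079]
wrist_force: [-0.4, -0.4, -1.0]
grip_width: 0.0398
gripper_force: 30.0
t: 14.78
position: [0.5651, 0.3034, 0.0246]
ee_rot: [-0.211, -2.352, -0.079]
wrist_force: [0.1, 0.2, -1.4]
grip_width: 0.0398
gripper_force: 30.0
```

```bash
python3 -m crank '[{"ax":0,"ay":0,"az":0,"x":0,"y":0,"z":-0.001,"jaw":0.3},{"ax":0,"ay":0,"az":0,"x":0,"y":0,"z":-0.001,"jaw":0.3},{"ax":0,"ay":0,"az":0,"x":0,"y":0,"z":-0.001,"jaw":0.3},{"ax":0,"ay":0,"az":0,"x":0,"y":0,"z":0,"jaw":0.3},{"ax":0,"ay":0,"az":0,"x":0,"y":0,"z":0,"jaw":0.3}]'
```

```text
t: 15.4
position: [0.5651, 0.3034, 0.0229]
ee_rot: [-0.211, -2.351, -0.08]
wrist_force: [-0.7, -1.3, 6.7]
grip_width: 0.0398
gripper_force: 30.0
```

```bash
python3 -m crank '[{"ax":0,"ay":0,"az":0,"x":0,"y":0,"z":0.001,"jaw":0.35},{"ax":0,"ay":0,"az":0,"x":0,"y":0,"z":0,"jaw":0.55},{"ax":0,"ay":0,"az":0,"x":0,"y":0,"z":0,"jaw":0.57},{"ax":0,"ay":0,"az":0,"x":0,"y":0,"z":0,"jaw":0.57},{"ax":0,"ay":0,"az":0,"x":0,"y":0,"z":0,"jaw":0.57}]'
python3 -m crank '[{"ax":0,"ay":0,"az":0,"x":0.02,"y":-0.0034,"z":0.021,"jaw":0.57},{"ax":0,"ay":0,"az":0,"x":0.034,"y":-0.006,"z":0.036,"jaw":0.57},{"ax":0,"ay":0,"az":0,"x":0.034,"y":-0.006,"z":0.036,"jaw":0.57},{"ax":0,"ay":0,"az":0,"x":-0.01,"y":0,"z":0.05,"jaw":0.57},{"ax":0,"ay":0,"az":0.09,"x":-0.03,"y":-0.03,"z":0.02,"jaw":0.57}]'
python3 -m crank '[{"ax":0,"ay":0,"az":0,"x":-0.03,"y":-0.02,"z":0,"jaw":0.57},{"ax":0,"ay":0,"az":0,"x":-0.03,"y":-0.005,"z":0,"jaw":0.57},{"ax":0,"ay":0,"az":0,"x":-0.02,"y":0,"z":0,"jaw":0.57},{"ax":0,"ay":0,"az":0,"x":0,"y":0,"z":0,"jaw":0.57},{"ax":0,"ay":0,"az":0,"x":0,"y":0,"z":0,"jaw":0.57}]'
python3 loc.py
python3 -c "
from h import *
s=sense();print(s['joints'],R.from_rotvec(s['ee_rot']).as_matrix(),s['position'])"
```

```text
t: 16.02
position: [0.565, 0.3034, 0.0223]
ee_rot: [-0.211, -2.352, -0.079]
wrist_force: [-0.8, 0.4, 0.1]
grip_width: 0.0541
gripper_force: 0.0
t: 16.65
position: [0.6147, 0.2581, 0.1886]
ee_rot: [-0.101, -2.364, -0.037]
wrist_force: [0.7, 0.1, 0.3]
grip_width: 0.0542
gripper_force: 0.0
t: 17.27
position: [0.5336, 0.2331, 0.1856]
ee_rot: [-0.105, -2.359, -0.036]
wrist_force: [-0.0, 0.3, -0.4]
grip_width: 0.0543
gripper_force: 0.0
side [292. 221.] 201 0.0443 [528.7  56.8] [43.6 53.3] 84.0
side [285. 240.] 171 0.0592 [536.6 149.7] [36.4 38.2] 83.1
side [282. 259.] 234 0.0443 [536.6 232. ] [39.1 53.1] 83.3
side [270. 276.] 125 0.0594 [560.7 307.4] [37.2 38.1] 82.8
side [261. 302.] 183 0.0591 [570.  392.9] [39.2 37.8] 75.8
scene [295. 215.] 84 0.0443 [549.8  68.7] [14.2 35.5] 51.0
scene [311. 228.] 170 0.0609 [542.4 144.5] [40.4 38.4] 84.1
scene [331. 244.] 245 0.0458 [540.9 230.3] [40.9 54.1] 85.4
scene [344. 264.] 169 0.0616 [564.4 305. ] [36.3 38.4] 75.5
scene [364. 285.] 200 0.0615 [574.  391.5] [36.4 37.6] 71.2
[ 0.21521527  0.45901552  1.43658962  0.22771364  1.9947725  -1.25408165] [[-0.70719968  0.08691406 -0.70165131]
 [ 0.06564064  0.99620021  0.05724034]
 [ 0.70396017 -0.00557649 -0.71021756]] [0.5337923  0.23308967 0.18543014]
```

```bash
python3 -m crank '[{"ax":0,"ay":0,"az":0,"x":0,"y":-0.0015,"z":-0.035,"jaw":0.57},{"ax":0,"ay":0,"az":0,"x":0,"y":0,"z":-0.035,"jaw":0.57},{"ax":0,"ay":0,"az":0,"x":0,"y":0,"z":-0.03,"jaw":0.57},{"ax":0,"ay":0,"az":0,"x":0,"y":0,"z":-0.025,"jaw":0.57},{"ax":0,"ay":0,"az":0,"x":0,"y":0,"z":-0.02,"jaw":0.57}]'
python3 -m crank '[{"ax":0,"ay":0,"az":0,"x":0,"y":0,"z":-0.014,"jaw":0.57},{"ax":0,"ay":0,"az":0,"x":0,"y":0,"z":0,"jaw":0.45},{"ax":0,"ay":0,"az":0,"x":0,"y":0,"z":0,"jaw":0.3},{"ax":0,"ay":0,"az":0,"x":0,"y":0,"z":0,"jaw":0.3},{"ax":0,"ay":0,"az":0,"x":0,"y":0,"z":0,"jaw":0.3}]' 30
```

```text
t: 18.0
position: [0.5332, 0.2315, 0.0391]
ee_rot: [-0.105, -2.358, -0.035]
wrist_force: [-0.5, -0.5, 0.3]
grip_width: 0.0541
gripper_force: 0.0
t: 18.62
position: [0.5337, 0.2317, 0.0273]
ee_rot: [-0.105, -2.36, -0.036]
wrist_force: [0.3, -0.3, 0.2]
grip_width: 0.0397
gripper_force: 30.0
```

```bash
python3 -m crank '[{"ax":0,"ay":0,"az":0,"x":0,"y":0,"z":0.02,"jaw":0.3},{"ax":0,"ay":0,"az":0,"x":0,"y":0,"z":0.035,"jaw":0.3},{"ax":0,"ay":0,"az":0,"x":0,"y":0,"z":0.035,"jaw":0.3},{"ax":-0.015,"ay":-0.174,"az":0,"x":0,"y":0,"z":0.02,"jaw":0.3},{"ax":-0.015,"ay":-0.174,"az":0,"x":0,"y":0,"z":0,"jaw":0.3}]'
python3 -m crank '[{"ax":-0.015,"ay":-0.174,"az":0,"x":0.003,"y":0,"z":0,"jaw":0.3},{"ax":-0.015,"ay":-0.174,"az":0,"x":0.003,"y":-0.001,"z":0,"jaw":0.3},{"ax":-0.015,"ay":-0.174,"az":0,"x":0.003,"y":-0.001,"z":0,"jaw":0.3},{"ax":-0.015,"ay":-0.174,"az":0,"x":0.003,"y":-0.001,"z":0,"jaw":0.3},{"ax":-0.015,"ay":-0.174,"az":0,"x":0.0015,"y":-0.001,"z":0,"jaw":0.3}]'
python3 -m crank '[{"ax":-0.015,"ay":-0.174,"az":0,"x":0,"y":0,"z":0,"jaw":0.3},{"ax":-0.015,"ay":-0.174,"az":0,"x":0,"y":0,"z":0,"jaw":0.3},{"ax":0,"ay":0,"az":0,"x":0,"y":0,"z":-0.02,"jaw":0.3},{"ax":0,"ay":0,"az":0,"x":0,"y":0,"z":0,"jaw":0.3},{"ax":0,"ay":0,"az":0,"x":0,"y":0,"z":0,"jaw":0.3}]'
python3 -c "
from h import *
s=sense();print(s['joints'],R.from_rotvec(s['ee_rot']).as_matrix(),s['position'])"
```

```text
t: 19.25
position: [0.5353, 0.2319, 0.1405]
ee_rot: [-0.122, -2.718, -0.022]
wrist_force: [-0.5, -0.0, -0.9]
grip_width: 0.0399
gripper_force: 30.0
t: 19.88
position: [0.5466, 0.2276, 0.1389]
ee_rot: [0.124, 2.691, -0.027]
wrist_force: [-0.4, -0.3, -2.2]
grip_width: 0.0396
gripper_force: 30.0
t: 20.5
position: [0.548, 0.2257, 0.1181]
ee_rot: [0.116, 2.379, -0.05]
wrist_force: [-0.8, -0.1, -1.4]
grip_width: 0.04
gripper_force: 30.0
[ 0.48992236 -0.2042181   2.28529474 -0.82882391  0.54874015 -0.37235103] [[-0.72094207  0.09862498  0.68594143]
 [ 0.06957478  0.99512099 -0.06995408]
 [-0.68949393 -0.00270862 -0.72428639]] [0.54802256 0.22568574 0.11813719]
```

```bash
python3 -m crank '[{"ax":-0.002,"ay":-0.025,"az":0,"x":0,"y":0.001,"z":-0.02,"jaw":0.3},{"ax":0,"ay":0,"az":0,"x":0,"y":0,"z":-0.02,"jaw":0.3},{"ax":0,"ay":0,"az":0,"x":0,"y":0,"z":-0.02,"jaw":0.3},{"ax":0,"ay":0,"az":0,"x":0,"y":0,"z":-0.015,"jaw":0.3},{"ax":0,"ay":0,"az":0,"x":0,"y":0,"z":-0.007,"jaw":0.3}]'
python3 -m crank '[{"ax":0,"ay":0,"az":0,"x":0,"y":0,"z":-0.001,"jaw":0.3},{"ax":0,"ay":0,"az":0,"x":0,"y":0,"z":-0.001,"jaw":0.3},{"ax":0,"ay":0,"az":0,"x":0,"y":0,"z":-0.001,"jaw":0.3},{"ax":0,"ay":0,"az":0,"x":0,"y":0,"z":0,"jaw":0.3},{"ax":0,"ay":0,"az":0,"x":0,"y":0,"z":0,"jaw":0.3}]'
```

```text
t: 21.12
position: [0.5482, 0.2266, 0.035]
ee_rot: [0.115, 2.354, -0.051]
wrist_force: [0.0, 0.1, -1.0]
grip_width: 0.04
gripper_force: 30.0
t: 21.75
position: [0.5474, 0.2266, 0.0316]
ee_rot: [0.114, 2.355, -0.051]
wrist_force: [-0.0, 0.0, -1.6]
grip_width: 0.0394
gripper_force: 30.0
```

```bash
python3 -m crank '[{"ax":0,"ay":0,"az":0,"x":0,"y":0,"z":-0.001,"jaw":0.3},{"ax":0,"ay":0,"az":0,"x":0,"y":0,"z":-0.001,"jaw":0.3},{"ax":0,"ay":0,"az":0,"x":0,"y":0,"z":-0.001,"jaw":0.3},{"ax":0,"ay":0,"az":0,"x":0,"y":0,"z":0,"jaw":0.3},{"ax":0,"ay":0,"az":0,"x":0,"y":0,"z":0,"jaw":0.3}]'
```

```text
t: 22.38
position: [0.5481, 0.2268, 0.0296]
ee_rot: [0.114, 2.353, -0.052]
wrist_force: [-3.2, -1.9, 5.2]
grip_width: 0.0402
gripper_force: 30.0
```

```bash
python3 -m crank '[{"ax":0,"ay":0,"az":0,"x":0,"y":0,"z":-0.001,"jaw":0.3},{"ax":0,"ay":0,"az":0,"x":0,"y":0,"z":-0.001,"jaw":0.3},{"ax":0,"ay":0,"az":0,"x":0,"y":0,"z":0,"jaw":0.3},{"ax":0,"ay":0,"az":0,"x":0,"y":0,"z":0,"jaw":0.3},{"ax":0,"ay":0,"az":0,"x":0,"y":0,"z":0,"jaw":0.3}]'
```

```text
t: 23.0
position: [0.5493, 0.227, 0.0295]
ee_rot: [0.115, 2.35, -0.051]
wrist_force: [-6.5, -2.5, 13.0]
grip_width: 0.04
gripper_force: 30.0
```

```bash
python3 -m crank '[{"ax":0,"ay":0,"az":0,"x":0,"y":0,"z":0.002,"jaw":0.35},{"ax":0,"ay":0,"az":0,"x":0,"y":0,"z":0,"jaw":0.55},{"ax":0,"ay":0,"az":0,"x":0,"y":0,"z":0,"jaw":0.57},{"ax":0,"ay":0,"az":0,"x":0,"y":0,"z":0,"jaw":0.57},{"ax":0,"ay":0,"az":0,"x":0,"y":0,"z":0,"jaw":0.57}]'
python3 -m crank '[{"ax":0,"ay":0,"az":0,"x":-0.016,"y":0.0014,"z":0.017,"jaw":0.57},{"ax":0,"ay":0,"az":0,"x":-0.025,"y":0.002,"z":0.026,"jaw":0.57},{"ax":0,"ay":0,"az":0,"x":-0.025,"y":0.002,"z":0.026,"jaw":0.57},{"ax":0.012,"ay":0.174,"az":0.03,"x":0,"y":0,"z":0.05,"jaw":0.57},{"ax":0.012,"ay":0.174,"az":0,"x":0,"y":0,"z":0.05,"jaw":0.57}]'
python3 -m crank '[{"ax":0.012,"ay":0.174,"az":0,"x":0.01,"y":-0.035,"z":0,"jaw":0.57},{"ax":0.012,"ay":0.174,"az":0,"x":0.01,"y":-0.035,"z":0,"jaw":0.57},{"ax":0.012,"ay":0.174,"az":0,"x":0.01,"y":-0.035,"z":0,"jaw":0.57},{"ax":0.012,"ay":0.174,"az":0,"x":0.01,"y":-0.035,"z":0,"jaw":0.57},{"ax":0.012,"ay":0.174,"az":0,"x":0.01,"y":-0.035,"z":0,"jaw":0.57}]'
python3 -m crank '[{"ax":0.012,"ay":0.174,"az":0,"x":0,"y":0,"z":0,"jaw":0.57},{"ax":0.012,"ay":0.174,"az":0,"x":0,"y":0,"z":0,"jaw":0.57},{"ax":0,"ay":0,"az":0,"x":0,"y":0,"z":0,"jaw":0.57},{"ax":0,"ay":0,"az":0,"x":0,"y":0,"z":0,"jaw":0.57},{"ax":0,"ay":0,"az":0,"x":0,"y":0,"z":0,"jaw":0.57}]'
python3 loc.py
python3 -c "
from h import *
s=sense();print(s['joints'],R.from_rotvec(s['ee_rot']).as_matrix(),s['position'])"
```

```text
t: 23.62
position: [0.5471, 0.2265, 0.028]
ee_rot: [0.114, 2.356, -0.052]
wrist_force: [0.3, -0.7, 0.5]
grip_width: 0.0539
gripper_force: 0.0
t: 24.25
position: [0.4824, 0.2245, 0.1639]
ee_rot: [0.122, 2.6, -0.077]
wrist_force: [0.8, 0.4, -1.3]
grip_width: 0.0544
gripper_force: 0.0
t: 24.88
position: [0.5363, 0.0483, 0.167]
ee_rot: [-0.111, -2.81, 0.049]
wrist_force: [0.3, 0.9, 0.1]
grip_width: 0.0541
gripper_force: 0.0
t: 25.5
position: [0.5353, 0.05, 0.1678]
ee_rot: [-0.086, -2.47, 0.032]
wrist_force: [0.0, 0.0, 0.6]
grip_width: 0.0545
gripper_force: 0.0
side [292. 221.] 211 0.0443 [529.1  57.8] [44.5 53.4] 85.5
side [286. 239.] 130 0.0594 [537.2 146.5] [38.2 37.9] 87.2
side [278. 256.] 99 0.0593 [548.4 229.1] [42.7 37.2] 84.2
side [271. 275.] 97 0.0595 [559.9 306.2] [40.2 37.8] 79.3
side [262. 302.] 176 0.0591 [569.6 393.5] [37.8 37.5] 77.6
scene [294. 211.] 226 0.0456 [532.2  56.2] [41.9 56. ] 85.0
scene [311. 228.] 174 0.061 [541.4 145.9] [37.5 42.5] 78.4
scene [327. 246.] 177 0.0609 [554.7 227.9] [39.  35.2] 87.8
scene [344. 264.] 169 0.0614 [565.6 305.8] [38.  38.1] 85.4
scene [364. 285.] 191 0.0622 [574.  390.5] [37.9 36.9] 76.6
[-0.00442921  0.35145578  1.57140075 -0.00443739  1.88914148 -1.50536504] [[-0.78169085  0.05412539 -0.62131301]
 [ 0.07023282  0.99752955 -0.00146252]
 [ 0.61969893 -0.0447798  -0.7835611 ]] [0.53532348 0.04999813 0.16779993]
```

```bash
python3 -m crank '[{"ax":0.053,"ay":0.115,"az":0.012,"x":-0.01,"y":0.0075,"z":0,"jaw":0.57},{"ax":0,"ay":0,"az":0,"x":0,"y":0,"z":-0.03,"jaw":0.57},{"ax":0,"ay":0,"az":0,"x":0,"y":0,"z":-0.03,"jaw":0.57},{"ax":0,"ay":0,"az":0,"x":0,"y":0,"z":-0.01,"jaw":0.57},{"ax":0,"ay":0,"az":0,"x":0,"y":0,"z":0,"jaw":0.57}]'
python3 -c "
from h import *
s=sense();print(s['joints'],R.from_rotvec(s['ee_rot']).as_matrix(),s['position'])
f=grab('side');save(f,'p4.png',(215,130,355,270),4.2)"
```

```text
t: 26.22
position: [0.5252, 0.0573, 0.0966]
ee_rot: [-0.046, -2.351, -0.023]
wrist_force: [-0.4, 0.5, 0.2]
grip_width: 0.0541
gripper_force: 0.0
[-0.00692561  0.48009032  1.57372525  0.02647052  1.87754904 -1.54149155] [[-0.70322955  0.0398379  -0.70984586]
 [ 0.0261724   0.99920271  0.0301487 ]
 [ 0.71048097  0.00262309 -0.70371153]] [0.52517238 0.05733617 0.09655032]
```

View pics/p4.png

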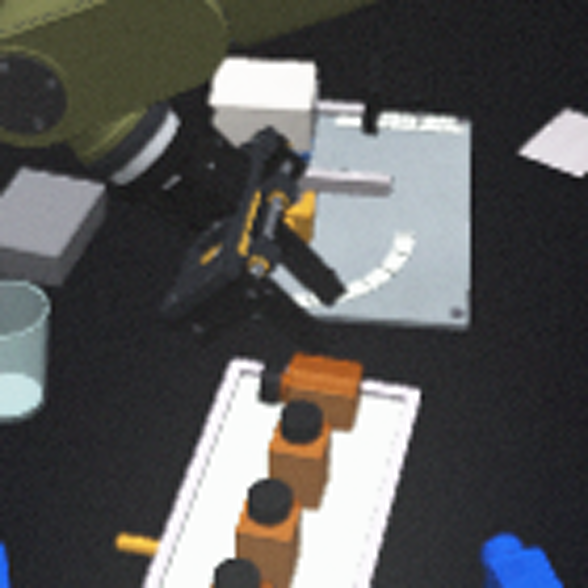

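```bash
python3 -m crank '[{"ax":0,"ay":0,"az":-0.04,"x":0,"y":0.0005,"z":-0.025,"jaw":0.57},{"ax":0,"ay":0,"az":0,"x":0,"y":0,"z":-0.02,"jaw":0.57},{"ax":0,"ay":0,"az":0,"x":0,"y":0,"z":-0.015,"jaw":0.57},{"ax":0,"ay":0,"az":0,"x":0,"y":0,"z":-0.008,"jaw":0.57},{"ax":0,"ay":0,"az":0,"x":0,"y":0,"z":0,"jaw":0.57}]'
python3 -m crank '[{"ax":0,"ay":0,"az":0,"x":0,"y":0,"z":0,"jaw":0.5},{"ax":0,"ay":0,"az":0,"x":0,"y":0,"z":0,"jaw":0.4},{"ax":0,"ay":0,"az":0,"x":0,"y":0,"z":0,"jaw":0.3},{"ax":0,"ay":0,"az":0,"x":0,"y":0,"z":0,"jaw":0.3},{"ax":0,"ay":0,"az":0,"x":0,"y":0,"z":0,"jaw":0.3}]' 30
python3 -c "
from h import *
s=sense();print(R.from_rotvec(s['ee_rot']).as_matrix(),s['position'])"
```

```text
t: 26.9
position: [0.5251, 0.0578, 0.0277]
ee_rot: [-0.092, -2.349, -0.042]
wrist_force: [-0.5, 0.3, -0.4]
grip_width: 0.0543
gripper_force: 0.0
t: 27.52
position: [0.5259, 0.0577, 0.0287]
ee_rot: [-0.093, -2.351, -0.042]
wrist_force: [2.0, -0.5, 4.8]
grip_width: 0.0398
gripper_force: 30.0
[[-0.7022912   0.07994163 -0.70738703]
 [ 0.05451684  0.99679632  0.05852358]
 [ 0.70979926  0.00253609 -0.70439945]] [0.52590837 0.05765005 0.0287145 ]
```

```bash
python3 -m crank '[{"ax":0,"ay":0,"az":0,"x":0,"y":0,"z":0.02,"jaw":0.3},{"ax":0,"ay":0,"az":0,"x":0,"y":0,"z":0.035,"jaw":0.3},{"ax":0,"ay":0,"az":0,"x":0,"y":0,"z":0.035,"jaw":0.3},{"ax":-0.014,"ay":-0.174,"az":0,"x":0,"y":0,"z":0.02,"jaw":0.3},{"ax":-0.014,"ay":-0.174,"az":0,"x":0,"y":0,"z":0,"jaw":0.3}]'
python3 -m crank '[{"ax":-0.014,"ay":-0.174,"az":0,"x":0.002,"y":0.001,"z":0,"jaw":0.3},{"ax":-0.014,"ay":-0.174,"az":0,"x":0.002,"y":0.001,"z":0,"jaw":0.3},{"ax":-0.014,"ay":-0.174,"az":0,"x":0.002,"y":0.001,"z":0,"jaw":0.3},{"ax":-0.014,"ay":-0.174,"az":0,"x":0.001,"y":0.001,"z":0,"jaw":0.3},{"ax":-0.014,"ay":-0.174,"az":0,"x":0,"y":0,"z":0,"jaw":0.3}]'
python3 -m crank '[{"ax":-0.014,"ay":-0.174,"az":0,"x":0,"y":0,"z":0,"jaw":0.3},{"ax":-0.014,"ay":-0.174,"az":0,"x":0,"y":0,"z":0,"jaw":0.3},{"ax":0,"ay":0,"az":0,"x":0,"y":0,"z":-0.02,"jaw":0.3},{"ax":0,"ay":0,"az":0,"x":0,"y":0,"z":0,"jaw":0.3},{"ax":0,"ay":0,"az":0,"x":0,"y":0,"z":0,"jaw":0.3}]'
python3 -c "
from h import *
s=sense();print(s['joints'],R.from_rotvec(s['ee_rot']).as_matrix(),s['position'])"
```

```text
t: 28.15
position: [0.5274, 0.0578, 0.1411]
ee_rot: [-0.107, -2.709, -0.028]
wrist_force: [0.3, 0.0, -0.7]
grip_width: 0.0399
gripper_force: 30.0
t: 28.78
position: [0.5323, 0.0619, 0.1395]
ee_rot: [0.105, 2.701, -0.022]
wrist_force: [-0.4, 0.1, -0.5]
grip_width: 0.0398
gripper_force: 30.0
t: 29.4
position: [0.5332, 0.0617, 0.1197]
ee_rot: [0.092, 2.358, -0.038]
wrist_force: [0.2, -0.2, -0.8]
grip_width: 0.0397
gripper_force: 30.0
[ 0.07313239 -0.46655358  2.47897276 -0.29964417  0.3674053  -1.18254413] [[-7.06994316e-01  7.78019803e-02  7.02926660e-01]
 [ 5.52149953e-02  9.96968830e-01 -5.48129180e-02]
 [-7.05060523e-01  5.96707898e-05 -7.09147132e-01]] [0.53322788 0.06174896 0.11968508]
```

```bash
python3 -m crank '[{"ax":0,"ay":0,"az":0,"x":0.013,"y":0,"z":0,"jaw":0.3},{"ax":0,"ay":0,"az":0,"x":0.013,"y":0,"z":0,"jaw":0.3},{"ax":0,"ay":0,"az":0,"x":0,"y":0,"z":-0.012,"jaw":0.3},{"ax":0,"ay":0,"az":0,"x":0,"y":0,"z":-0.013,"jaw":0.3},{"ax":0,"ay":0,"az":0,"x":0,"y":0,"z":-0.013,"jaw":0.3}]'
python3 -c "
from h import *
s=sense();print(s['joints'],R.from_rotvec(s['ee_rot']).as_matrix(),s['position'])"
```

```text
t: 30.02
position: [0.5514, 0.066, 0.0941]
ee_rot: [0.098, 2.381, -0.051]
wrist_force: [0.3, -0.5, -1.0]
grip_width: 0.04
gripper_force: 30.0
[ 0.08889413 -0.34380253  2.43791925 -0.4093402   0.32169226 -1.05884265] [[-0.72322186  0.08571974  0.68527532]
 [ 0.0562493   0.99628174 -0.06525886]
 [-0.68832126 -0.00865038 -0.7253544 ]] [0.55141011 0.06604781 0.09407399]
```

Joint 5 is at its range limit with the tool pointing radially outward. I'll raise, untilt, yaw about 55° and tilt again off-radially, which is better conditioned.

```bash
python3 -m crank '[{"ax":0,"ay":0,"az":0,"x":0,"y":0,"z":0.025,"jaw":0.3},{"ax":0.015,"ay":0.174,"az":0,"x":0,"y":0,"z":0.025,"jaw":0.3},{"ax":0.015,"ay":0.174,"az":0,"x":0,"y":0,"z":0.01,"jaw":0.3},{"ax":0,"ay":0,"az":0.16,"x":0,"y":0,"z":0,"jaw":0.3},{"ax":0,"ay":0,"az":0.16,"x":0,"y":0,"z":0,"jaw":0.3}]'
python3 -m crank '[{"ax":0,"ay":0,"az":0.16,"x":0,"y":0,"z":0,"jaw":0.3},{"ax":0,"ay":0,"az":0.16,"x":0,"y":0,"z":0,"jaw":0.3},{"ax":0,"ay":0,"az":0.16,"x":0,"y":0,"z":0,"jaw":0.3},{"ax":0,"ay":0,"az":0.16,"x":0,"y":0,"z":0,"jaw":0.3},{"ax":0,"ay":0,"az":0,"x":0,"y":0,"z":0,"jaw":0.3}]'
python3 -c "
from h import *
s=sense();print(s['joints'],R.from_rotvec(s['ee_rot']).as_matrix(),s['position'])"
```

```text
t: 30.65
position: [0.552, 0.0664, 0.155]
ee_rot: [-0.333, 2.712, 0.058]
wrist_force: [0.1, 0.1, -1.6]
grip_width: 0.0398
gripper_force: 30.0
t: 31.28
position: [0.5522, 0.0654, 0.1544]
ee_rot: [-1.169, 2.498, 0.235]
wrist_force: [0.1, -0.2, -1.7]
grip_width: 0.04
gripper_force: 30.0
[-0.16058333 -0.20114493  2.1113763   0.40374081  1.04459926 -2.77906892] [[-0.58630059 -0.76708067  0.26045894]
 [-0.70518068  0.64151635  0.30195525]
 [-0.39871271 -0.00663407 -0.91705189]] [0.55218957 0.06540315 0.15443241]
```

J6 would run out this way. Instead I'll spin the held bottle about −235° with the tool vertical and set it down with the tool pointing inward, which is well-conditioned.

```bash
python3 -m crank '[{"ax":-0.105,"ay":0.088,"az":0,"x":0,"y":0,"z":0.01,"jaw":0.3},{"ax":-0.105,"ay":0.088,"az":0,"x":0,"y":0,"z":0.01,"jaw":0.3},{"ax":-0.105,"ay":0.088,"az":0,"x":0,"y":0,"z":0,"jaw":0.3},{"ax":0,"ay":0,"az":-0.18,"x":0,"y":0,"z":0,"jaw":0.3},{"ax":0,"ay":0,"az":-0.18,"x":0,"y":0,"z":0,"jaw":0.3}]'
for i in 1 2 3 4; do python3 -m crank '[{"ax":0,"ay":0,"az":-0.18,"x":0,"y":0,"z":0,"jaw":0.3},{"ax":0,"ay":0,"az":-0.18,"x":0,"y":0,"z":0,"jaw":0.3},{"ax":0,"ay":0,"az":-0.18,"x":0,"y":0,"z":0,"jaw":0.3},{"ax":0,"ay":0,"az":-0.18,"x":0,"y":0,"z":0,"jaw":0.3},{"ax":0,"ay":0,"az":-0.18,"x":0,"y":0,"z":0,"jaw":0.3}]'; done
python3 -c "
from h import *
s=sense();print(s['joints'],R.from_rotvec(s['ee_rot']).as_matrix(),s['position'])"
```

```text
t: 31.9
position: [0.5519, 0.067, 0.1746]
ee_rot: [-0.796, 3.037, -0.01]
wrist_force: [0.2, -0.2, -1.7]
grip_width: 0.0398
gripper_force: 30.0
t: 32.52
position: [0.5516, 0.0665, 0.1747]
ee_rot: [0.607, 3.082, -0.01]
wrist_force: [-0.4, -0.1, -0.9]
grip_width: 0.0399
gripper_force: 30.0
t: 33.15
position: [0.5516, 0.0665, 0.1747]
ee_rot: [-1.886, -2.51, 0.008]
wrist_force: [-0.2, -0.6, -0.3]
grip_width: 0.0402
gripper_force: 30.0
t: 33.78
position: [0.5516, 0.0665, 0.1747]
ee_rot: [-2.789, -1.439, 0.004]
wrist_force: [-0.0, 0.3, -0.8]
grip_width: 0.0397
gripper_force: 30.0
t: 34.4
position: [0.5516, 0.0665, 0.1747]
ee_rot: [-3.136, -0.083, -0.0]
wrist_force: [0.8, 0.1, -1.7]
grip_width: 0.0395
gripper_force: 30.0
[ 0.02109544 -0.05612443  1.90320688  0.00438245  1.29453193  1.53772047] [[ 9.98597113e-01  5.29508729e-02 -1.08145136e-04]
 [ 5.29508581e-02 -9.98588224e-01  4.21491290e-03]
 [ 1.15190858e-04 -4.21472622e-03 -9.99991111e-01]] [0.5516196  0.06648244 0.17468809]
```

```bash
python3 -m crank '[{"ax":-0.008,"ay":0.157,"az":0,"x":-0.003,"y":-0.001,"z":0,"jaw":0.3},{"ax":-0.008,"ay":0.157,"az":0,"x":-0.003,"y":-0.001,"z":0,"jaw":0.3},{"ax":-0.008,"ay":0.157,"az":0,"x":-0.003,"y":-0.001,"z":0,"jaw":0.3},{"ax":-0.008,"ay":0.157,"az":0,"x":-0.002,"y":-0.001,"z":0,"jaw":0.3},{"ax":-0.008,"ay":0.157,"az":0,"x":-0.002,"y":0,"z":0,"jaw":0.3}]'
python3 -m crank '[{"ax":0,"ay":0,"az":0,"x":0,"y":0,"z":-0.03,"jaw":0.3},{"ax":0,"ay":0,"az":0,"x":0,"y":0,"z":-0.03,"jaw":0.3},{"ax":0,"ay":0,"az":0,"x":0,"y":0,"z":-0.03,"jaw":0.3},{"ax":0,"ay":0,"az":0,"x":0,"y":0,"z":-0.02,"jaw":0.3},{"ax":0,"ay":0,"az":0,"x":0,"y":0,"z":0,"jaw":0.3}]'
python3 -c "
from h import *
s=sense();print(s['joints'],R.from_rotvec(s['ee_rot']).as_matrix(),s['position'])
f=grab('side');save(f,'p5.png',(215,160,355,280),4.2)"
```

```text
t: 35.02
position: [0.5394, 0.0624, 0.1752]
ee_rot: [2.886, 0.081, -1.202]
wrist_force: [0.9, 0.8, -1.4]
grip_width: 0.0398
gripper_force: 30.0
t: 35.65
position: [0.5379, 0.0623, 0.0635]
ee_rot: [2.888, 0.085, -1.204]
wrist_force: [0.4, -0.5, -0.6]
grip_width: 0.0401
gripper_force: 30.0
[ 0.02404669  0.54629553  1.5426534  -0.01522241  1.84206706  1.53823113] [[ 0.70276314  0.05448888 -0.70933415]
 [ 0.04538967 -0.99846532 -0.03172985]
 [-0.70997447 -0.00989788 -0.70415786]] [0.53790748 0.06226698 0.06353627]
```

View pics/p5.png

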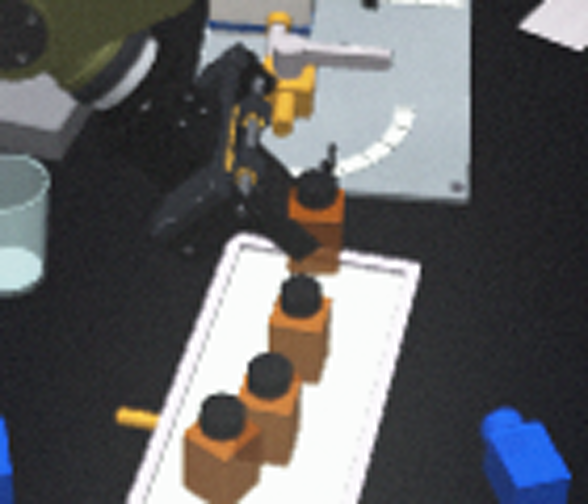

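B1 is upright in the grip. One standing bottle seems to have been knocked closer to its neighbour, so I'll check it after setting B1 down.

```bash
python3 -m crank '[{"ax":0,"ay":0,"az":0,"x":0,"y":0,"z":-0.015,"jaw":0.3},{"ax":0,"ay":0,"az":0,"x":0,"y":0,"z":-0.01,"jaw":0.3},{"ax":0,"ay":0,"az":0,"x":0,"y":0,"z":-0.005,"jaw":0.3},{"ax":0,"ay":0,"az":0,"x":0,"y":0,"z":-0.001,"jaw":0.3},{"ax":0,"ay":0,"az":0,"x":0,"y":0,"z":-0.001,"jaw":0.3}]'
python3 -m crank '[{"ax":0,"ay":0,"az":0,"x":0,"y":0,"z":-0.001,"jaw":0.3},{"ax":0,"ay":0,"az":0,"x":0,"y":0,"z":-0.001,"jaw":0.3},{"ax":0,"ay":0,"az":0,"x":0,"y":0,"z":-0.001,"jaw":0.3},{"ax":0,"ay":0,"az":0,"x":0,"y":0,"z":0,"jaw":0.3},{"ax":0,"ay":0,"az":0,"x":0,"y":0,"z":0,"jaw":0.3}]'; python3 loc.py
```

```text
t: 36.33
position: [0.5394, 0.062, 0.0332]
ee_rot: [2.891, 0.086, -1.199]
wrist_force: [-0.4, 0.3, -0.5]
grip_width: 0.0399
gripper_force: 30.0
t: 36.95
position: [0.5394, 0.0621, 0.0309]
ee_rot: [2.891, 0.086, -1.2]
wrist_force: [0.3, -0.2, 5.4]
grip_width: 0.0396
gripper_force: 30.0
side [290. 220.] 98 0.0604 [536.6  69.9] [37.5 37.8] 6.0
side [286. 239.] 125 0.0591 [537.1 149.7] [39.  37.1] 84.2
side [273. 261.] 195 0.0596 [558.  249.7] [94.5 47. ] 60.2
side [262. 302.] 150 0.0591 [570.1 394.3] [40.2 37.8] 77.6
scene [311. 228.] 169 0.062 [547.  151.2] [29.2 46.9] 42.8
scene [329. 254.] 283 0.0623 [569.5 253.7] [79.1 40.3] 61.2
scene [364. 285.] 189 0.0619 [574.4 390.4] [38.3 38.6] 77.2
```

B1 is down, and all five are upright in the lane; the nudged B3 still stands next to B2. Release, retract, then measure the pump with the wrist camera.

```bash
python3 -m crank '[{"ax":0,"ay":0,"az":0,"x":0,"y":0,"z":0.001,"jaw":0.35},{"ax":0,"ay":0,"az":0,"x":0,"y":0,"z":0,"jaw":0.55},{"ax":0,"ay":0,"az":0,"x":0,"y":0,"z":0,"jaw":0.57},{"ax":0,"ay":0,"az":0,"x":0,"y":0,"z":0,"jaw":0.57},{"ax":0,"ay":0,"az":0,"x":0,"y":0,"z":0,"jaw":0.57}]'
python3 -m crank '[{"ax":0,"ay":0,"az":0,"x":0.02,"y":0.001,"z":0.02,"jaw":0.57},{"ax":0,"ay":0,"az":0,"x":0.03,"y":0.0015,"z":0.03,"jaw":0.57},{"ax":0,"ay":0,"az":0,"x":0.03,"y":0.0015,"z":0.03,"jaw":0.57},{"ax":0,"ay":0,"az":0,"x":0,"y":0,"z":0.05,"jaw":0.57},{"ax":0.008,"ay":-0.157,"az":0,"x":0,"y":0,"z":0.06,"jaw":0.57}]'
python3 -m crank '[{"ax":0.008,"ay":-0.157,"az":0,"x":-0.02,"y":-0.02,"z":0.06,"jaw":0.57},{"ax":0.008,"ay":-0.157,"az":0,"x":-0.02,"y":-0.04,"z":0.05,"jaw":0.57},{"ax":0.008,"ay":-0.157,"az":0,"x":-0.02,"y":-0.04,"z":0.05,"jaw":0.57},{"ax":0.008,"ay":-0.157,"az":0,"x":-0.02,"y":-0.04,"z":0,"jaw":0.57},{"ax":0,"ay":0,"az":0,"x":0,"y":-0.02,"z":0,"jaw":0.57}]'
python3 loc.py
python3 - <<'E'
from h import *
for n in('wrist','side'):
    f=grab(n);save(f,n+'9.png'); np.save(n+'9.npy',f,allow_pickle=True)
print(f['s']['position'],f['s']['ee_rot'],cam2w(np.load('wrist9.npy',allow_pickle=True).item())[:3])
E
```

```text
t: 37.67
position: [0.5391, 0.062, 0.0308]
ee_rot: [2.891, 0.086, -1.2]
wrist_force: [-0.1, 0.3, 0.4]
grip_width: 0.0543
gripper_force: 0.0
t: 38.3
position: [0.619, 0.0659, 0.2167]
ee_rot: [2.977, 0.089, -0.977]
wrist_force: [0.6, -0.3, 0.0]
grip_width: 0.0544
gripper_force: 0.0
t: 38.92
position: [0.5399, -0.0885, 0.3725]
ee_rot: [-3.136, -0.094, -0.005]
wrist_force: [-0.2, 0.2, 0.2]
grip_width: 0.0541
gripper_force: 0.0
side [287. 228.] 213 0.0592 [537.  105.2] [123.3  39.2] 89.7
side [274. 261.] 169 0.06 [559.4 250.3] [93.2 43.4] 53.0
side [261. 301.] 136 0.0595 [568.9 392.7] [39.3 38. ] 73.6
scene [294. 214.] 175 0.0608 [540.7  62.8] [40.9 40.1] 5.5
scene [311. 228.] 169 0.0612 [542. 145.] [37.7 39.6] 86.6
scene [329. 254.] 287 0.062 [571.3 253. ] [79.2 47.8] 53.4
scene [364. 285.] 191 0.0629 [580.1 394.6] [30.8 42.2] 34.4
[ 0.54328803 -0.08774786  0.3702248 ] [-3.13411334e+00 -9.43881664e-02  2.93290513e-03] [[ 0.05872097 -0.95884142 -0.27780385  0.62067385]
 [-0.99826042 -0.05787503 -0.01125197 -0.08623204]
 [-0.00528905  0.27798132 -0.96057192  0.54122204]]
```

View pics/wrist9.png

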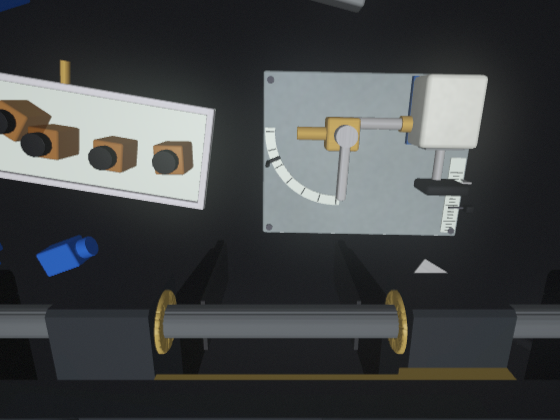

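The wrist view shows four of the standing bottles clearly. It also shows the lever pivot near (346,136) with its tip at (343,198), the tab near (272,161), the T-handle near (440,187) and the mark clip on the scale near (460,209). Now an enlarged crop.

Run:
```python
from h import *
f=np.load('wrist9.npy',allow_pickle=True).item()
save(f,'w9c.png',(250,60,500,245),3.2)
```

```text
(no output)
```

View pics/w9c.png

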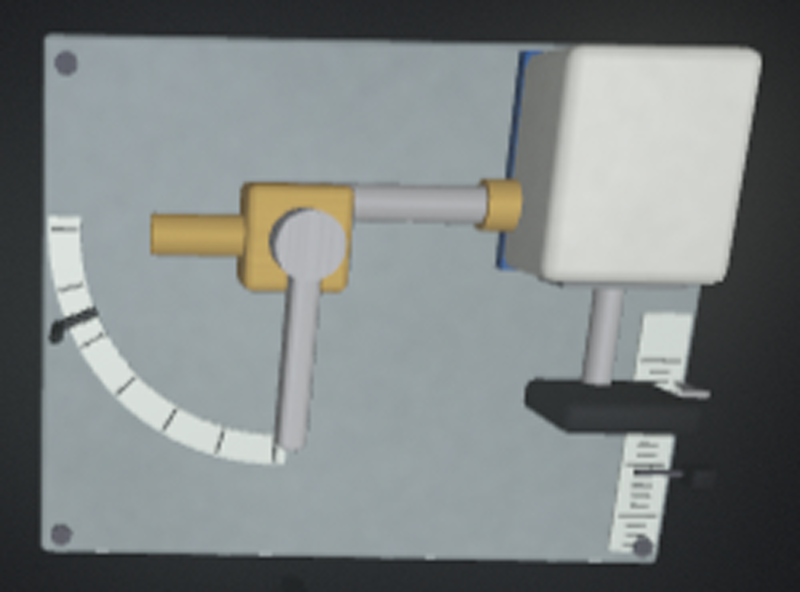

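Run:
```python
from h import *
f=np.load('wrist9.npy',allow_pickle=True).item()
P=cloud(f)
def q(n,cu,cv,z=None):
    u,v=250+cu/3.2-.35,60+cv/3.2-.35
    a=P[int(round(v)),int(round(u))]; print(n,(round(u,1),round(v,1)),'depth',a.round(4),'' if z is None else pz(f,u,v,z).round(4))
q('hub',308,243,.08);q('lever root',303,300,.072);q('lever tip c',291,446,.072);q('lever mid',297,380,.072)
q('tab blob',54,336,.042);q('tab blob up',56,325,.042);q('tab in',93,314,.01);q('tab mid',75,322,.02)
for c in((535,388),(560,415),(600,390),(640,388),(690,390),(560,385),(700,388)): q('handle',*c,.091)
q('ptr',708,393,.015);q('ptr2',680,385,.015)
q('mark l',640,472,.015);q('mark r',680,474,.015);q('clip',705,478,.015)
q('base TL',46,37,.0);q('base BL',43,549,0.0);q('base BR',655,562,0.0)
q('house BL',548,280,.075);q('house BR',722,283,.075);q('house TR',758,55,.075)
q('scale0 rad',292,455,.01);q('base', 150,300)
# depth map of handle region
sub=P[170:200:2,405:475:3]
for r in sub: print(' '.join('%3d'%(z*1000) for z in r[:,2]))
```

```text
hub (345.9, 135.6) depth [ 0.5827 -0.1697  0.0713] [ 0.5839 -0.168   0.08  ]
lever root (344.3, 153.4) depth [ 0.5612 -0.1693  0.0726] [ 0.5606 -0.1699  0.072 ]
lever tip c (340.6, 199.0) depth [ 0.4998 -0.1719  0.0721] [ 0.4997 -0.1714  0.072 ]
lever mid (342.5, 178.4) depth [ 0.5283 -0.1702  0.0723] [ 0.5278 -0.1709  0.072 ]
tab blob (266.5, 164.7) depth [ 0.5357 -0.0703  0.0496] [ 0.5349 -0.0694  0.042 ]
tab blob up (267.1, 161.2) depth [ 0.5367 -0.0691  0.0214] [ 0.5397 -0.07    0.042 ]
tab in (278.7, 157.8) depth [ 0.5416 -0.0861  0.0187] [ 0.5406 -0.0857  0.01  ]
tab mid (273.1, 160.3) depth [ 0.5381 -0.0776  0.0179] [ 0.538  -0.0778  0.02  ]
handle (416.8, 180.9) depth [ 0.5267 -0.2761  0.054 ] [ 0.534  -0.2615  0.091 ]
handle (424.6, 189.3) depth [ 0.5234 -0.275   0.0874] [ 0.5237 -0.2731  0.091 ]
handle (437.1, 181.5) depth [ 0.5298 -0.2971  0.0685] [ 0.5347 -0.2871  0.091 ]
handle (449.6, 180.9) depth [ 0.5311 -0.3167  0.0628] [ 0.5364 -0.3027  0.091 ]
handle (465.3, 181.5) depth [ 0.5259 -0.3509  0.0363] [ 0.5368 -0.3225  0.091 ]
handle (424.6, 180.0) depth [ 0.5293 -0.285
[... 1888 characters left out ...]
  79  78  79   0   0   0   1
 12   9  10  46  57  70  79  87  89  90  88  88  89  89  89  88  87  90  89  87  89   0  -1   1
 10  12   8  11  57  68  81  88  92  90  92  89  91  90  90  91  89  90  90  91  92  92  -1   0
 11  11  12   8  12  69  80  87  92  92  90  90  91  92  90  91  91  91  91  90  91  89   0   0
  9   9  10  12  10  11  80  88  93  89  91  92  90  90  91  91  92  91  91  92  90  90   0   1
 10  11   8  10  11  10  10  89  90  91  92  90  92  90  90  90  91  90  90  91  92  90  -2   2
 12   9   9  10  11  10   9   9   9  10  11  11  10  10  12  12  11  12  87  86  90   0   1   0
 11   9   9  10  10  11  11  10  10  10  11  11  10  10  13  12  12  13  12   0   0   0  -1   0
```

Reads consistently: tab radius 0.110 m (111 mm expected), lever top at 72 mm and handle top at 91 mm. Now I'll fit the lever and handle numerically.

```bash
cat > pump.py <<'E'
from h import *
def fit(f,verbose=1):
    P=cloud(f); im=f['frame'].astype(int); ok=f['range_z']>0
    o={}
    m=ok&(P[...,2]>.086)&(P[...,2]<.097)&(np.hypot(P[...,0]-.5,P[...,1]+.3)<.09)&(im.max(-1)<90)
    b=cv2.minAreaRect(P[m][:,:2].astype(np.float32)*1000) if m.sum()>20 else None; o['handle']=b,m.sum()
    m=ok&(P[...,2]>.068)&(P[...,2]<.077)&(np.hypot(P[...,0]-.583,P[...,1]+.169)<.1)&(im.min(-1)>90)&(P[...,1]>-.235)
    Q=P[m][:,:2]; c=np.array([.583,-.1693]); far=Q[np.hypot(*(Q-c).T)>.02]
    if len(far)>10:
        l=cv2.fitLine(far.astype(np.float32),cv2.DIST_HUBER,0,.001,.001).ravel(); o['lever']=l,len(far),np.hypot(*(far-c).T).max()
    hub=Q[np.hypot(*(Q-c).T)<.012]; o['hub']=hub.mean(0),len(hub)
    m=ok&(P[...,2]>.03)&(P[...,2]<.047)&(np.abs(np.hypot(P[...,0]-.583,P[...,1]+.169)-.111)<.012)&(im.max(-1)<100)
    o['tab']=P[m].mean(0) if m.any() else None, m.sum()
    for k in o: print(k,o[k])
E
python3 - <<'E'
from pump import *
for n in('wrist9','scene0','side0'):
    print(n);fit(np.load(n+'.npy',allow_pickle=True).item())
s=sense();print(s['joints'],s['position'],R.from_rotvec(s['ee_rot']).as_matrix())
E
```

```text
wrist9
handle (((524.3679809570312, -302.1528015136719), (54.71931076049805, 14.026446342468262), 88.80455017089844), np.int64(432))
lever (array([ 0.9998493 ,  0.01735995,  0.5313459 , -0.17091095], dtype=float32), 452, np.float64(0.08524827406352062))
hub (array([ 0.58301987, -0.16931295]), 285)
tab (array([ 0.53400772, -0.118214  ,  0.040929  ]), np.int64(13))
scene0
handle (((527.3383178710938, -301.8205871582031), (16.533870697021484, 55.29475021362305), 1.4129492044448853), np.int64(39))
lever (array([ 0.99998665, -0.00517199,  0.5365105 , -0.16933934], dtype=float32), 45, np.float64(0.0806229820396119))
hub (array([ 0.58303735, -0.16815278]), 29)
tab (array([ 0.53256129, -0.20745531,  0.03983939]), np.int64(3))
side0
handle (((524.02197265625, -291.80596923828125), (11.135284423828125, 48.47503662109375), 4.584049701690674), np.int64(27))
lever (array([ 0.9958959 ,  0.09050605,  0.53182495, -0.16601878], dtype=float32), 35, np.float64(0.08278330495119074))
hub (array([ 0.58129496, -0.17137803]), 13)
tab (array([ 0.53078388, -0.11673411,  0.03846778]), np.int64(4))
[-0.25924565 -0.14490759  1.66104032  0.00538585  1.62969133  1.25040307] [ 0.54377035 -0.08713732  0.36986024] [[ 0.99810919  0.06140585 -0.00271249]
 [ 0.06142187 -0.99809213  0.00628175]
 [-0.00232158 -0.00643648 -0.99997659]]
```

```bash
for i in 1 2 3; do python3 -m crank '[{"ax":0,"ay":0,"az":0.18,"x":-0.0015,"y":-0.0055,"z":0,"jaw":0.57},{"ax":0,"ay":0,"az":0.18,"x":-0.0015,"y":-0.0055,"z":0,"jaw":0.57},{"ax":0,"ay":0,"az":0.18,"x":-0.0015,"y":-0.0055,"z":0,"jaw":0.57},{"ax":0,"ay":0,"az":0.18,"x":-0.0015,"y":-0.0055,"z":0,"jaw":0.57},{"ax":0,"ay":0,"az":0.18,"x":-0.0015,"y":-0.0055,"z":0,"jaw":0.57}]' >/dev/null; done
python3 -m crank '[{"ax":0,"ay":0,"az":0.18,"x":0,"y":0,"z":-0.04,"jaw":0.5},{"ax":0,"ay":0,"az":0.18,"x":0,"y":0,"z":-0.04,"jaw":0.5},{"ax":0,"ay":0,"az":0.04,"x":0,"y":0,"z":-0.04,"jaw":0.5},{"ax":0,"ay":0,"az":0,"x":0,"y":0,"z":-0.05,"jaw":0.5},{"ax":0,"ay":0,"az":0,"x":0,"y":0,"z":0,"jaw":0.5}]'
python3 - <<'E'
from pump import *
f=grab('wrist');np.save('wrist10.npy',f,allow_pickle=True);save(f,'w10.png');fit(f)
s=sense();print(s['joints'],s['position'],R.from_rotvec(s['ee_rot']).as_matrix())
E
```

```text
t: 41.62
position: [0.5187, -0.1676, 0.1947]
ee_rot: [0.034, -3.131, -0.0]
wrist_force: [-0.8, 0.6, 0.0]
grip_width: 0.0478
gripper_force: 0.0
handle (((522.8672485351562, -302.0195007324219), (12.91519832611084, 55.12755584716797), 2.6741106510162354), np.int64(1161))
lever (array([ 0.9998362 ,  0.01809902,  0.5286233 , -0.17124856], dtype=float32), 1043, np.float64(0.08564568585352114))
hub (array([ 0.58283985, -0.16936498]), 533)
tab (array([ 0.55736118, -0.20726755,  0.04058943]), np.int64(124))
[-0.40896921 -0.09086579  1.8952643  -0.00446309  1.34060711 -2.00042971] [ 0.52048363 -0.1685469   0.19840128] [[-0.99975285 -0.02169432 -0.00485744]
 [-0.02168173  0.99976146 -0.00263068]
 [ 0.00491335 -0.00252471 -0.99998474]]
```

```bash
python3 -m crank '[{"ax":0,"ay":0,"az":0,"x":0.0005,"y":-0.002,"z":-0.04,"jaw":0.5},{"ax":0,"ay":0,"az":0,"x":0,"y":0,"z":-0.04,"jaw":0.5},{"ax":0,"ay":0,"az":0,"x":0,"y":0,"z":-0.035,"jaw":0.45},{"ax":0,"ay":0,"az":0,"x":0,"y":0,"z":-0.025,"jaw":0.4},{"ax":0,"ay":0,"az":0,"x":0,"y":0,"z":-0.013,"jaw":0.4}]'
python3 -m crank '[{"ax":0,"ay":0,"az":0,"x":0,"y":0,"z":0,"jaw":0.3},{"ax":0,"ay":0,"az":0,"x":0,"y":0,"z":0,"jaw":0.2},{"ax":0,"ay":0,"az":0,"x":0,"y":0,"z":0,"jaw":0.1},{"ax":0,"ay":0,"az":0,"x":0,"y":0,"z":0,"jaw":0.05},{"ax":0,"ay":0,"az":0,"x":0,"y":0,"z":0,"jaw":0.05}]' 20
```

```text
t: 42.3
position: [0.5229, -0.1721, 0.0488]
ee_rot: [-0.033, 3.139, -0.009]
wrist_force: [-1.0, -0.3, 0.5]
grip_width: 0.0388
gripper_force: 0.0
t: 42.92
position: [0.5221, -0.1717, 0.0492]
ee_rot: [-0.032, 3.139, -0.008]
wrist_force: [-1.7, 2.3, 5.5]
grip_width: 0.0116
gripper_force: 20.0
```

```bash
python3 -m crank '[{"ax":0,"ay":0,"az":-0.142,"x":0.0005,"y":0.0086,"z":0,"jaw":0.05},{"ax":0,"ay":0,"az":-0.142,"x":0.0017,"y":0.0085,"z":0,"jaw":0.05},{"ax":0,"ay":0,"az":-0.142,"x":0.0029,"y":0.0082,"z":0,"jaw":0.05},{"ax":0,"ay":0,"az":-0.142,"x":0.004,"y":0.0077,"z":0,"jaw":0.05},{"ax":0,"ay":0,"az":-0.142,"x":0.005,"y":0.007,"z":0,"jaw":0.05}]'
python3 -m crank '[{"ax":0,"ay":0,"az":-0.142,"x":0.006,"y":0.0063,"z":0,"jaw":0.05},{"ax":0,"ay":0,"az":-0.142,"x":0.0068,"y":0.0053,"z":0,"jaw":0.05},{"ax":0,"ay":0,"az":-0.142,"x":0.0075,"y":0.0043,"z":0,"jaw":0.05},{"ax":0,"ay":0,"az":0,"x":0,"y":0,"z":0,"jaw":0.05},{"ax":0,"ay":0,"az":0,"x":0,"y":0,"z":0,"jaw":0.05}]'
python3 - <<'E'
from pump import *
s=sense();p=s['position'];M=R.from_rotvec(s['ee_rot']).as_matrix();print(s['joints'],p,M[:,1])
print('pos angle',np.arctan2(p[1]+.1693,.583-p[0])+.0174,np.hypot(p[1]+.1693,.583-p[0]))
f=grab('wrist');np.save('wrist11.npy',f,allow_pickle=True);save(f,'w11.png');fit(f)
E
```

```text
t: 43.55
position: [0.5355, -0.1313, 0.0491]
ee_rot: [-1.068, -2.953, 0.007]
wrist_force: [-2.4, 3.3, 9.3]
grip_width: 0.0117
gripper_force: 19.9
t: 44.18
position: [0.556, -0.1151, 0.0492]
ee_rot: [-1.663, -2.662, 0.004]
wrist_force: [-3.0, 6.1, 7.5]
grip_width: 0.012
gripper_force: 20.0
[-0.29749976  0.10817065  1.96353423 -0.00238971  1.0731074  -0.75031446] [ 0.55601676 -0.11505309  0.04917646] [ 0.89871107  0.4385249  -0.00378522]
pos angle 1.1266186884820562 0.06058730788056494
handle (None, np.int64(0))
lever (array([ 0.4332374 , -0.90127987,  0.55610895, -0.1168521 ], dtype=float32), 2472, np.float64(0.08456839522272819))
hub (array([ 0.57832948, -0.15956975]), 58)
tab (array([ 0.5335625 , -0.06831791,  0.04035124]), np.int64(54))
```

The lever points at the tab: the tab is 0.7 mm off the lever's line in the same picture. Release, then swing the wrist so its camera sits over the pointer during the pull.

```bash
python3 -m crank '[{"ax":0,"ay":0,"az":0,"x":0,"y":0,"z":0,"jaw":0.2},{"ax":0,"ay":0,"az":0,"x":0,"y":0,"z":0,"jaw":0.35},{"ax":0,"ay":0,"az":0,"x":0,"y":0,"z":0.02,"jaw":0.35},{"ax":0,"ay":0,"az":0,"x":0,"y":0,"z":0.05,"jaw":0.35},{"ax":0,"ay":0,"az":0,"x":0,"y":0,"z":0.06,"jaw":0.35}]'
for i in 1 2 3; do python3 -m crank '[{"ax":0,"ay":0,"az":-0.18,"x":-0.002,"y":-0.0125,"z":0.002,"jaw":0.35},{"ax":0,"ay":0,"az":-0.18,"x":-0.002,"y":-0.0125,"z":0.002,"jaw":0.35},{"ax":0,"ay":0,"az":-0.18,"x":-0.002,"y":-0.0125,"z":0.002,"jaw":0.35},{"ax":0,"ay":0,"az":-0.18,"x":-0.002,"y":-0.0125,"z":0.002,"jaw":0.35},{"ax":0,"ay":0,"az":-0.18,"x":-0.002,"y":-0.0125,"z":0.002,"jaw":0.35}]' >/dev/null; done
python3 -m crank '[{"ax":0,"ay":0,"az":-0.175,"x":-0.002,"y":0,"z":0,"jaw":0.35},{"ax":0,"ay":0,"az":-0.175,"x":-0.001,"y":0,"z":0,"jaw":0.35},{"ax":0,"ay":0,"az":-0.175,"x":0,"y":0,"z":0,"jaw":0.35},{"ax":0,"ay":0,"az":-0.175,"x":0,"y":0,"z":0,"jaw":0.35},{"ax":0,"ay":0,"az":-0.175,"x":0,"y":0,"z":0,"jaw":0.35}]'
python3 - <<'E'
from pump import *
s=sense();p=s['position'];M=R.from_rotvec(s['ee_rot']).as_matrix();print(s['joints'],p,M)
f=grab('wrist');np.save('wrist12.npy',f,allow_pickle=True);save(f,'w12.png');fit(f)
f=grab('scene');fit(f)
E
```

```text
t: 44.85
position: [0.5546, -0.1159, 0.179]
ee_rot: [-1.661, -2.661, 0.008]
wrist_force: [0.8, -0.7, 0.5]
grip_width: 0.0332
gripper_force: 0.0
t: 47.35
position: [0.5225, -0.3037, 0.2092]
ee_rot: [-2.236, 2.201, -0.007]
wrist_force: [-0.5, 0.5, -0.2]
grip_width: 0.0332
gripper_force: 0.0
[-0.61692681  0.02422649  1.76474183  0.00326035  1.34726712  2.50854627] [ 0.52250359 -0.30374875  0.2092094 ] [[ 1.54028796e-02 -9.99862085e-01  6.20984476e-03]
 [-9.99881187e-01 -1.54063213e-02 -5.06783326e-04]
 [ 6.02384297e-04 -6.20130103e-03 -9.99980590e-01]]
handle (((523.56494140625, -303.7867736816406), (13.39884090423584, 53.81365966796875), 2.297942638397217), np.int64(998))
lever (array([ 0.4762633 , -0.87930274,  0.5618307 , -0.13337915], dtype=float32), 325, np.float64(0.0645364596532651))
hub (array([nan, nan]), 0)
tab (array([ 0.57119482, -0.2835399 ,  0.04395241]), np.int64(17))
handle (((526.7694702148438, -300.3254699707031), (13.349239349365234, 49.22264099121094), 2.579528331756592), np.int64(36))
lever (array([ 0.4323925 , -0.9016855 ,  0.5594031 , -0.11295536], dtype=float32), 47, np.float64(0.08444613293393069))
hub (array([ 0.58364723, -0.16854335]), 29)
tab (array([ 0.529625  , -0.279579  ,  0.04389341]), np.int64(1))pump.py:11: RuntimeWarning: Mean of empty slice.
  hub=Q[np.hypot(*(Q-c).T)<.012]; o['hub']=hub.mean(0),len(hub)
  ret = um.true_divide(
```

View pics/w12.png

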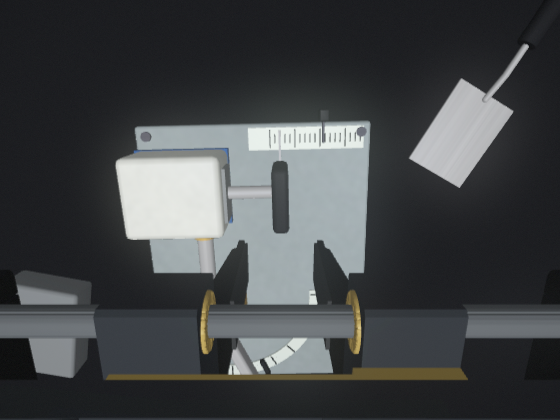

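The wrist view shows the handle at (280,197), its thin pointer over the scale near (280,140) and the mark line at (323,140). Compute the distance.

Run:
```python
from h import *
f=np.load('wrist12.npy',allow_pickle=True).item()
g=f['frame'].astype(int).sum(-1)//3
for v in range(122,164,3): print(v,g[v,270:290],g[v,316:330])
P=cloud(f)
print((P[125:160:4,276:284,2]*1000).astype(int))
for u,v in((279.5,130),(279.5,140),(323,130),(323,140)): print(u,v,pz(f,u,v,.015).round(4))
```

```text
122 [70 75 76 76 76 76 76 77 77 79 85 85 87 86 86 88 87 89 88 88] [116 116 117 118 124 113  84 107 110 120 129 129 130 130]
125 [164 165 164 165 165 165 164 164 165 165 166 166 166 167 167 167 167 167
 168 168] [172 182 182 182 180 172  97 120 136 177 187 188 188 188]
128 [237 236 236 237 236 236 236 236 236 236 237 236 236 236 237 236 236 237
 236 237] [236 236 234 217 194 229  98 124 172 236 236 235 235 235]
131 [213 237 236 237 237 237 237 234 206 194 197 236 237 237 237 237 237 237
 237 237] [236 236 231 164 158 230  98 127 181 235 235 235 235 235]
134 [213 237 237 232 172 229 237 235 216 195 196 237 237 234 198 183 237 237
 234 198] [236 236 231 164 159 230  99 118 102 158 235 235 233 203]
137 [182 236 236 232 176 187 237 235 215 197 211 237 237 233 177 187 237 237
 232 177] [236 236 231 164 159 229 100 119 102 159 235 236 231 163]
140 [186 236 236 232 175 187 236 234 216 197 211 236 236 232 176 187 236 236
 232 175] [236 236 231 164 159 229 100 118 102 158 235 235 231 163]
143 [186 236 236 233 207 222 236 235 219 198 211 236 236 235 220 222 236 236
 235 220] [236 236 231 164 15
[... 589 characters left out ...]
 173 173 174 175 174 175 175]
158 [170 171 171 171 171 172 172 172 176 196 194 178 172 174 173 174 174 173
 173 173] [174 174 173 173 173 173 173 173 174 174 175 175 176 176]
161 [170 171 169 161 155 147 100  81  80  86  84  67  70  89 131 153 160 173
 173 173] [175 174 173 173 172 172 173 174 174 175 175 176 175 175]
[[ 9  9 11  9 10 10  9 11]
 [12 11 12 12 11 12 11 11]
 [12 11 40 40 39 13 12 11]
 [11 12 40 40 40 13 12 12]
 [12 13 12 40 40 13 11 13]
 [12 12 12 39 40 13 13 12]
 [11 12 12 39 40 11 13 13]
 [10  9  9 40 39  9 10 10]
 [10  9  9 38 40 10 11 10]]
279.5 130 [ 0.5253 -0.3561  0.015 ]
279.5 140 [ 0.5251 -0.3463  0.015 ]
323 130 [ 0.4824 -0.3568  0.015 ]
323 140 [ 0.482 -0.347  0.015]
```

```bash
python3 -m crank '[{"ax":0,"ay":0,"az":0,"x":0.001,"y":0,"z":-0.04,"jaw":0.35},{"ax":0,"ay":0,"az":0,"x":0,"y":0,"z":-0.04,"jaw":0.35},{"ax":0,"ay":0,"az":0,"x":0,"y":0,"z":-0.035,"jaw":0.35},{"ax":0,"ay":0,"az":0,"x":0,"y":0,"z":-0.02,"jaw":0.35},{"ax":0,"ay":0,"az":0,"x":0,"y":0,"z":-0.009,"jaw":0.35}]'
python3 -m crank '[{"ax":0,"ay":0,"az":0,"x":0,"y":0,"z":0,"jaw":0.25},{"ax":0,"ay":0,"az":0,"x":0,"y":0,"z":0,"jaw":0.15},{"ax":0,"ay":0,"az":0,"x":0,"y":0,"z":0,"jaw":0.1},{"ax":0,"ay":0,"az":0,"x":0,"y":0,"z":0,"jaw":0.1},{"ax":0,"ay":0,"az":0,"x":0,"y":0,"z":0,"jaw":0.1}]' 40
python3 - <<'E'
from h import *
f=grab('wrist');np.save('wrist13.npy',f,allow_pickle=True);save(f,'w13.png');P=cloud(f)
g=f['frame'].astype(int).sum(-1)//3
print(f['s']['position'])
for z0,z1 in((.034,.046),):
    m=(P[...,2]>z0)&(P[...,2]<z1)&(P[...,1]<-.338)&(P[...,1]>-.37)&(abs(P[...,0]-.525)<.02); vv,uu=np.where(m); print(m.sum(),uu.mean(),vv.min(),vv.max(),P[m].mean(0), P[m][:,1].min())
for v in range(20,150,8): print(v, g[v,350:470:2])
E
```

```text
t: 48.08
position: [0.5233, -0.3034, 0.0632]
ee_rot: [-2.244, 2.193, -0.004]
wrist_force: [0.4, -0.8, 0.0]
grip_width: 0.0333
gripper_force: 0.0
t: 48.7
position: [0.5238, -0.3041, 0.0653]
ee_rot: [-2.244, 2.194, -0.008]
wrist_force: [-3.3, 0.1, 6.5]
grip_width: 0.0133
gripper_force: 40.0
[ 0.52380193 -0.30412372  0.065338  ]
147 279.51020408163265 151 187 [ 0.52520683 -0.34823216  0.03993889] -0.3578504995760669
20 [26 28 27 26 25 27 27 27 26 26 26 27 27 27 26 26 24 27 26 24 28 28 25 27
 27 27 27 25 26 26 28 25 27 26 26 27 26 28 27 27 28 27 27 25 24 24 26 25
 27 25 28 26 25 26 26 27 25 25 24 25]
28 [26 25 25 26 25 26 27 27 28 29 29 27 26 29 27 25 27 25 26 28 25 29 26 26
 27 27 27 25 27 26 25 27 28 26 27 24 27 26 26 25 27 28 25 28 26 26 28 26
 25 24 28 25 26 26 25 27 24 24 25 26]
36 [28 26 25 28 26 27 27 27 27 26 29 24 27 27 26 24 27 26 26 26 27 27 28 25
 26 26 25 27 27 26 27 27 27 27 26 25 26 26 26 27 26 27 26 25 25 27 25 28
 27 26 26 26 25 27 28 26 26 26 27 26]
44 [26 25 27 24 29 24 27 26 26 27 25 27 29 28 27 26 25 27 26 25 26 26 27 27
 27 27 27 27 26 26 27 26 27 26 26 27 25 27 27 
[... 1924 characters left out ...]
2 31 31 31 30]
132 [74 70 69 68 66 65 55 54 53 53 54 53 53 54 53 54 52 53 51 52 52 52 52 51
 51 50 49 49 49 49 48 47 47 46 46 44 43 44 43 41 40 40 41 39 39 38 37 37
 37 35 34 34 35 33 33 34 33 31 32 31]
140 [ 88 108 156 157 157 157 157 157 157 158 159 160 160 160 160 160 159 159
 160 160 161 161 161 161 160 160 159 159 159 159 159 158 159 155 157 158
 158 151 108  44  44  42  43  40  41  41  39  39  37  37  35  35  36  35
  33  34  34  34  32  34]
148 [100 117 221 221 221 221 221 220 220 220 220 219 220 220 219 219 219 216
  71 218 219 217 218 217 217 217 217 213  99 105 104 104 104 104 103 128
 158 147  48  47  46  45  44  43  42  41  40  41  39  39  39  36  38  36
  36  34  35  34  34  35]
```

```bash
python3 -m crank '[{"ax":0,"ay":0,"az":0,"x":-0.009,"y":-0.0002,"z":0,"jaw":0.1},{"ax":0,"ay":0,"az":0,"x":-0.009,"y":-0.0002,"z":0,"jaw":0.1},{"ax":0,"ay":0,"az":0,"x":-0.009,"y":-0.0002,"z":0,"jaw":0.1},{"ax":0,"ay":0,"az":0,"x":-0.008,"y":-0.0002,"z":0,"jaw":0.1},{"ax":0,"ay":0,"az":0,"x":-0.004,"y":0,"z":0,"jaw":0.1}]'
cat > pm.py <<'E'
from h import *
import sys
f=grab('wrist');save(f,sys.argv[1]+'.png',(200,110,360,230),5);P=cloud(f)
g=f['frame'].astype(int).sum(-1)//3
print(f['s']['position'],f['s']['wrist_force'])
m=(P[...,2]>.034)&(P[...,2]<.046)&(P[...,1]<-.338)&(P[...,1]>-.37)&(abs(P[...,0]-.49)<.03)&(g>130);vv,uu=np.where(m);print('ptr',m.sum(),uu.mean(),vv.min(),vv.max(),P[m].mean(0))
for v in range(128,180,4): print(v,g[v,262:298])
E
python3 pm.py w14
```

```text
t: 49.38
position: [0.4865, -0.3056, 0.0654]
ee_rot: [-2.241, 2.193, -0.017]
wrist_force: [7.1, -2.8, 1.1]
grip_width: 0.0137
gripper_force: 40.0
[ 0.48647103 -0.30561043  0.06539531] [ 7.11444828 -2.78850393  1.14405596]
ptr 149 279.59060402684565 151 190 [ 0.48793185 -0.34952061  0.03998248]
128 [57 56 57 56 57 56 58 56 57 57 57 58 57 57 57 57 57 57 56 57 61 68 75 75
 76 75 76 76 77 77 76 76 76 71 63 58]
132 [60 59 58 59 60 60 59 59 59 59 59 60 59 59 59 60 59 59 59 58 62 69 74 73
 73 74 74 75 75 76 77 77 76 73 66 59]
136 [76 77 78 77 78 77 79 78 78 80 81 81 81 81 81 82 81 82 82 81 72 66 65 65
 65 65 65 64 64 65 64 65 65 70 71 88]
140 [151 152 152 152 153 153 153 153 153 153 154 154 153 153 153 154 154 154
 155 155 155 155 156 155 155 152 114 114 119 146 156 155 155 156 156 156]
144 [188 188 187 188 188 189 199 199 199 199 199 199 198 198 195 195 195 195
 195 197 207 207 207 207 208 202 115 114 122 168 203 202 203 202 204 215]
148 [228 228 228 228 228 228 228 228 228 228 228 228 228 228 227 227 220 215
 214 216 228 221  95 152 228 222 115 116 126 187 228 228 228 228 228 228]
152 [22
[... 349 characters left out ...]
27 222 110 139 188 188
 189 203 228 222 128 145 228 222 147 118 128 176 123 131 227 228 228 228]
164 [227 227 227 227 227 221  96 152 227 227 227 227 227 221 127 134 198 188
 186 180 227 222 125 129 227 222 147 118 128 178 162 130 227 227 227 227]
168 [227 227 226 226 226 221 125 127 227 227 227 227 227 221 125 117 198 188
 188 194 227 222 141 130 227 222 147 118 123 152 162 138 227 227 227 227]
172 [227 227 226 227 226 226 226 226 227 226 227 227 227 227 226 224 199 189
 189 194 226 222 161 129 227 227 227 226 227 227 227 226 227 227 227 226]
176 [226 226 226 226 226 226 226 226 226 226 226 226 226 226 226 225 207 189
 189 194 226 222 177 165 227 227 226 226 227 227 226 226 227 226 227 226]
```

View pics/w14.png

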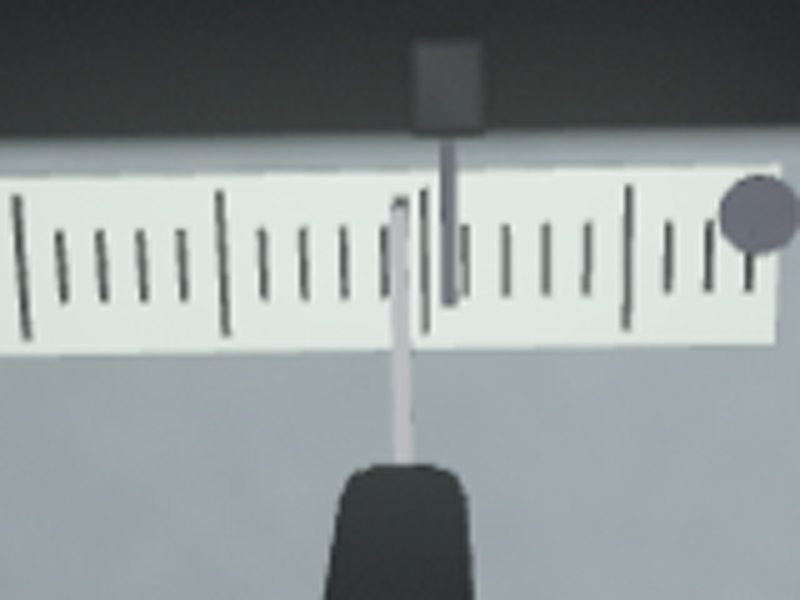

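The pointer is at crop (400,200) and the mark at (448,220), so 5.6 mm remain.

```bash
python3 -m crank '[{"ax":0,"ay":0,"az":0,"x":-0.003,"y":0,"z":0,"jaw":0.1},{"ax":0,"ay":0,"az":0,"x":-0.0025,"y":0,"z":0,"jaw":0.1},{"ax":0,"ay":0,"az":0,"x":0,"y":0,"z":0,"jaw":0.1},{"ax":0,"ay":0,"az":0,"x":0,"y":0,"z":0,"jaw":0.1},{"ax":0,"ay":0,"az":0,"x":0,"y":0,"z":0,"jaw":0.1}]'
python3 pm.py w15 | cut -c1-200 | head -24
```

```text
t: 50.05
position: [0.4812, -0.3058, 0.0654]
ee_rot: [-2.242, 2.193, -0.017]
wrist_force: [7.5, -3.7, 1.0]
grip_width: 0.014
gripper_force: 40.0
[ 0.48123047 -0.30583263  0.0654291 ] [ 7.46322698 -3.72060043  1.01025703]
ptr 149 279.5771812080537 151 190 [ 0.48270173 -0.34959099  0.03996033]
128 [59 57 58 58 58 58 59 57 58 57 59 64 70 74 76 76 76 77 78 79 78 79 77 78
 70 63 58 57 59 59 58 60 59 59 59 59]
132 [61 61 61 61 60 62 61 61 61 60 60 65 70 75 74 75 76 76 77 78 77 79 80 78
 73 66 60 61 62 62 62 62 61 62 61 61]
136 [78 79 78 79 79 79 79 79 80 80 79 70 67 66 67 67 66 67 67 67 67 67 66 68
 72 73 89 88 88 88 89 89 89 90 90 89]
140 [153 153 153 153 153 152 154 154 154 153 154 154 154 155 154 154 151 124
 115 117 138 155 155 155 155 155 155 155 156 156 156 156 156 156 156 157]
144 [189 189 189 189 189 189 190 200 200 200 200 200 200 201 201 199 191 129
 116 117 139 208 208 208 208 208 208 208 208 208 204 204 204 204 204 205]
148 [228 228 228 228 228 229 228 229 229 228 229 229 224 158 129 228 217 146
 116 119 162 229 229 228 228 229 229 229 229 229 229 229 229 229 229 229]
152 [228 228 228 228 228 228 228 228 228 228 228 228 224 164 119 199 179 189
 185 148 166 229 229 229 229 229 229 229 229 229 229 229 229 229 229 229]
156 [228 228 228 228 224 162 117 200 228 228 228 228 224 163 119 200 189 189
 187 168 159 195 107 179 229 228 229 229 227 203 107 180 229 229 229 229]
160 [228 228 228 228 224 163 118 205 228 228 228 228 226 195 119 200 189 189
 188 168 129 196 107 179 228 228 229 229 228 222 108 179 229 229 228 229]
164 [228 228 228 228 225 195 114 196 228 228 228 228 225 195 106 173 199 189
 187 167 139 206 107 179 228 228 228 229 228 222 107 179 229 228 229 228]
168 [228 227 228 228 225 194 106 178 227 227 227 228 226 205 107 173 199 189
 190 185 146 222 107 179 228 228 228 228 228 222  97 153 228 228 228 228]
```

Within about 0.5 mm. A small nudge, then hold for over 2 s and look again.

```bash
python3 -m crank '[{"ax":0,"ay":0,"az":0,"x":-0.0004,"y":0,"z":0,"jaw":0.1},{"ax":0,"ay":0,"az":0,"x":0,"y":0,"z":0,"jaw":0.1},{"ax":0,"ay":0,"az":0,"x":0,"y":0,"z":0,"jaw":0.1},{"ax":0,"ay":0,"az":0,"x":0,"y":0,"z":0,"jaw":0.1},{"ax":0,"ay":0,"az":0,"x":0,"y":0,"z":0,"jaw":0.1}]'
for i in 1 2 3 4; do python3 -m crank '[{"ax":0,"ay":0,"az":0,"x":0,"y":0,"z":0,"jaw":0.1},{"ax":0,"ay":0,"az":0,"x":0,"y":0,"z":0,"jaw":0.1},{"ax":0,"ay":0,"az":0,"x":0,"y":0,"z":0,"jaw":0.1},{"ax":0,"ay":0,"az":0,"x":0,"y":0,"z":0,"jaw":0.1},{"ax":0,"ay":0,"az":0,"x":0,"y":0,"z":0,"jaw":0.1}]' | grep -E 'pos|gripper|t:'; done
python3 pm.py w16 | cut -c1-200 | head -12
```

```text
t: 50.72
position: [0.4809, -0.3058, 0.0654]
ee_rot: [-2.241, 2.193, -0.017]
wrist_force: [7.0, -2.9, 0.4]
grip_width: 0.0142
gripper_force: 40.0
t: 51.35
position: [0.4809, -0.3058, 0.0654]
ee_rot: [-2.241, 2.193, -0.017]
gripper_force: 40.0
t: 51.98
position: [0.4809, -0.3058, 0.0654]
ee_rot: [-2.241, 2.193, -0.017]
gripper_force: 40.0
t: 52.6
position: [0.4809, -0.3058, 0.0654]
ee_rot: [-2.241, 2.193, -0.017]
gripper_force: 40.0
t: 53.22
position: [0.4809, -0.3058, 0.0654]
ee_rot: [-2.241, 2.193, -0.017]
gripper_force: 40.0
[ 0.48093251 -0.30581176  0.06538402] [ 7.74647179 -2.92815988  1.11702515]
ptr 148 279.5878378378378 151 190 [ 0.48240534 -0.34977372  0.03998458]
128 [58 58 59 59 58 59 59 57 59 57 61 65 75 75 75 77 77 78 78 78 80 78 78 76
 67 61 56 59 59 59 59 58 59 58 59 60]
132 [61 61 61 60 60 62 61 61 61 59 62 67 73 74 74 75 76 78 77 78 78 80 79 77
 69 64 60 61 62 61 62 62 61 62 62 61]
136 [77 78 79 79 78 79 79 80 79 79 73 68 67 67 67 67 68 67 67 67 67 67 67 68
 74 84 87 88 89 88 88 88 89 90 90 91]
140 [153 153 153 153 153 153 153 153 153 153 154 154 154 154 154 153 143 114
 115 117 137 155 155 154 155 155 155 155 155 156 155 155 156 156 156 156]
144 [192 189 189 189 189 189 191 200 200 200 200 200 200 200 200 198 178 116
 117 127 183 208 208 208 208 208 208 208 208 208 204 204 204 204 204 206]
```

On the mark and held. Now ease the handle home, release and rise.

```bash
python3 -m crank '[{"ax":0,"ay":0,"az":0,"x":0.009,"y":0.0003,"z":0,"jaw":0.1},{"ax":0,"ay":0,"az":0,"x":0.01,"y":0.0003,"z":0,"jaw":0.1},{"ax":0,"ay":0,"az":0,"x":0.01,"y":0.0003,"z":0,"jaw":0.1},{"ax":0,"ay":0,"az":0,"x":0.008,"y":0.0003,"z":0,"jaw":0.1},{"ax":0,"ay":0,"az":0,"x":0.005,"y":0,"z":0,"jaw":0.1}]'
python3 -m crank '[{"ax":0,"ay":0,"az":0,"x":0.0005,"y":0,"z":0,"jaw":0.1},{"ax":0,"ay":0,"az":0,"x":0,"y":0,"z":0,"jaw":0.2},{"ax":0,"ay":0,"az":0,"x":0,"y":0,"z":0,"jaw":0.3},{"ax":0,"ay":0,"az":0,"x":0,"y":0,"z":0,"jaw":0.35},{"ax":0,"ay":0,"az":0,"x":0,"y":0,"z":0,"jaw":0.35}]'
python3 -m crank '[{"ax":0,"ay":0,"az":0,"x":0,"y":0,"z":0.02,"jaw":0.35},{"ax":0,"ay":0,"az":0,"x":0,"y":0,"z":0.04,"jaw":0.35},{"ax":0,"ay":0,"az":0,"x":0,"y":0,"z":0.04,"jaw":0.35},{"ax":0,"ay":0,"az":0,"x":0,"y":0,"z":0.035,"jaw":0.35},{"ax":0,"ay":0,"az":0,"x":0,"y":0,"z":0.01,"jaw":0.35}]'
python3 - <<'E' 2>/dev/null
from pump import *
s=sense();print(s['joints'],s['position'],R.from_rotvec(s['ee_rot']).as_matrix())
for n in('wrist','scene'): fit(grab(n))
E
```

```text
t: 53.9
position: [0.522, -0.3042, 0.0654]
ee_rot: [-2.243, 2.194, -0.011]
wrist_force: [2.9, -2.5, 6.9]
grip_width: 0.0139
gripper_force: 40.0
t: 54.52
position: [0.5201, -0.3024, 0.0626]
ee_rot: [-2.242, 2.195, -0.001]
wrist_force: [-0.5, 0.7, -0.3]
grip_width: 0.0328
gripper_force: 0.0
t: 55.15
position: [0.5225, -0.304, 0.2134]
ee_rot: [-2.242, 2.194, -0.016]
wrist_force: [-1.1, -0.6, -0.3]
grip_width: 0.0332
gripper_force: 0.0
[-0.61742411  0.01834399  1.76365833  0.00351288  1.34892027  2.50195165] [ 0.52246775 -0.30400171  0.21338859] [[ 0.02144118 -0.99971301  0.01068482]
 [-0.99976359 -0.02147844 -0.00338382]
 [ 0.00361234 -0.01060974 -0.99993719]]
handle (((523.8680419921875, -303.6900634765625), (13.327348709106445, 53.736549377441406), 1.605725884437561), np.int64(973))
lever (array([ 0.43901625, -0.8984791 ,  0.5592208 , -0.12824868], dtype=float32), 338, np.float64(0.06682865249417373))
hub (array([nan, nan]), 0)
tab (array([ 0.57119164, -0.2829607 ,  0.04392982]), np.int64(9))
handle (((527.4461059570312, -298.6671142578125), (13.800426483154297, 58.251487731933594), 2.429868698120117), np.int64(39))
lever (array([ 0.4176101, -0.9086263,  0.5633121, -0.1197328], dtype=float32), 50, np.float64(0.08397217337767127))
hub (array([ 0.5827496 , -0.16979173]), 27)
tab (None, np.int64(0))
```

```bash
python3 -m crank '[{"ax":0.003,"ay":0.0107,"az":0.144,"x":0.008,"y":0.045,"z":0,"jaw":0.35},{"ax":0,"ay":0,"az":0.144,"x":0.008,"y":0.045,"z":0,"jaw":0.35},{"ax":0,"ay":0,"az":0.144,"x":0.008,"y":0.045,"z":0,"jaw":0.35},{"ax":0,"ay":0,"az":0,"x":0.0085,"y":0.045,"z":0,"jaw":0.35},{"ax":0,"ay":0,"az":0,"x":0.001,"y":0.009,"z":0,"jaw":0.35}]'
python3 -m crank '[{"ax":0,"ay":0,"az":0,"x":0,"y":0,"z":-0.03,"jaw":0.35},{"ax":0,"ay":0,"az":0,"x":0,"y":0,"z":-0.03,"jaw":0.35},{"ax":0,"ay":0,"az":0,"x":0,"y":0,"z":0,"jaw":0.35},{"ax":0,"ay":0,"az":0,"x":0,"y":0,"z":0,"jaw":0.35},{"ax":0,"ay":0,"az":0,"x":0,"y":0,"z":0,"jaw":0.35}]'
python3 - <<'E' 2>/dev/null
from pump import *
s=sense();print(s['joints'],s['position'],R.from_rotvec(s['ee_rot']).as_matrix())
E
```

```text
t: 55.88
position: [0.5537, -0.1115, 0.2064]
ee_rot: [2.664, -1.66, -0.016]
wrist_force: [-0.9, -0.1, -0.8]
grip_width: 0.0334
gripper_force: 0.0
t: 56.5
position: [0.5555, -0.1147, 0.1503]
ee_rot: [2.662, -1.665, -0.006]
wrist_force: [-0.6, -0.4, -0.1]
grip_width: 0.0332
gripper_force: 0.0
[-2.98014470e-01 -6.13604914e-03  1.89690843e+00 -3.97980677e-04
  1.25500384e+00  2.39070907e+00] [ 0.55546288 -0.11466119  0.15033334] [[ 4.37653779e-01 -8.99134181e-01 -4.11020257e-03]
 [-8.99139879e-01 -4.37660515e-01  8.66753661e-04]
 [-2.57820121e-03  3.31630902e-03 -9.99991177e-01]]
```

```bash
python3 -m crank '[{"ax":0,"ay":0,"az":0,"x":0.0003,"y":0,"z":-0.035,"jaw":0.35},{"ax":0,"ay":0,"az":0,"x":0,"y":0,"z":-0.03,"jaw":0.35},{"ax":0,"ay":0,"az":0,"x":0,"y":0,"z":-0.025,"jaw":0.35},{"ax":0,"ay":0,"az":0,"x":0,"y":0,"z":-0.012,"jaw":0.35},{"ax":0,"ay":0,"az":0,"x":0,"y":0,"z":0,"jaw":0.25}]'
python3 -m crank '[{"ax":0,"ay":0,"az":0,"x":0,"y":0,"z":0,"jaw":0.2},{"ax":0,"ay":0,"az":0,"x":0,"y":0,"z":0,"jaw":0.1},{"ax":0,"ay":0,"az":0,"x":0,"y":0,"z":0,"jaw":0.05},{"ax":0,"ay":0,"az":0,"x":0,"y":0,"z":0,"jaw":0.05},{"ax":0,"ay":0,"az":0,"x":0,"y":0,"z":0,"jaw":0.05}]' 20
python3 -m crank '[{"ax":0,"ay":0,"az":0.142,"x":-0.0075,"y":-0.0043,"z":0,"jaw":0.05},{"ax":0,"ay":0,"az":0.142,"x":-0.0068,"y":-0.0053,"z":0,"jaw":0.05},{"ax":0,"ay":0,"az":0.142,"x":-0.006,"y":-0.0063,"z":0,"jaw":0.05},{"ax":0,"ay":0,"az":0.142,"x":-0.005,"y":-0.007,"z":0,"jaw":0.05},{"ax":0,"ay":0,"az":0.142,"x":-0.004,"y":-0.0077,"z":0,"jaw":0.05}]'
python3 -m crank '[{"ax":0,"ay":0,"az":0.142,"x":-0.0029,"y":-0.0082,"z":0,"jaw":0.05},{"ax":0,"ay":0,"az":0.142,"x":-0.0017,"y":-0.0085,"z":0,"jaw":0.05},{"ax":0,"ay":0,"az":0.142,"x":-0.0005,"y":-0.0086,"z":0,"jaw":0.05},{"ax":0,"ay":0,"az":0,"x":0,"y":-0.001,"z":0,"jaw":0.05},{"ax":0,"ay":0,"az":0,"x":0,"y":0,"z":0,"jaw":0.05}]'
```

```text
t: 57.12
position: [0.5549, -0.1141, 0.0468]
ee_rot: [2.662, -1.664, -0.011]
wrist_force: [-0.7, 0.3, -0.2]
grip_width: 0.0278
gripper_force: 0.0
t: 57.75
position: [0.5557, -0.1143, 0.0479]
ee_rot: [2.662, -1.665, -0.007]
wrist_force: [-0.8, -0.6, 5.4]
grip_width: 0.012
gripper_force: 20.0
t: 58.38
position: [0.5263, -0.1451, 0.0479]
ee_rot: [3.074, -0.628, -0.005]
wrist_force: [0.4, -0.0, 5.1]
grip_width: 0.0117
gripper_force: 20.0
t: 59.0
position: [0.5214, -0.1708, 0.0479]
ee_rot: [3.136, 0.028, -0.004]
wrist_force: [-0.3, 1.5, 6.7]
grip_width: 0.0119
gripper_force: 20.0
```

```bash
python3 -m crank '[{"ax":0,"ay":0,"az":0.006,"x":0,"y":-0.0007,"z":0,"jaw":0.05},{"ax":0,"ay":0,"az":0.006,"x":0,"y":-0.0007,"z":0,"jaw":0.05},{"ax":0,"ay":0,"az":0,"x":0,"y":0,"z":0,"jaw":0.05},{"ax":0,"ay":0,"az":0,"x":0,"y":0,"z":0,"jaw":0.05},{"ax":0,"ay":0,"az":0,"x":0,"y":0,"z":0,"jaw":0.05}]'
python3 -m crank '[{"ax":0,"ay":0,"az":0.006,"x":0,"y":-0.0007,"z":0,"jaw":0.05},{"ax":0,"ay":0,"az":0.006,"x":0,"y":-0.0007,"z":0,"jaw":0.05},{"ax":0,"ay":0,"az":0,"x":0,"y":0,"z":0,"jaw":0.05},{"ax":0,"ay":0,"az":0,"x":0,"y":0,"z":0,"jaw":0.05},{"ax":0,"ay":0,"az":0,"x":0,"y":0,"z":0,"jaw":0.05}]'
```

```text
t: 59.62
position: [0.5214, -0.1714, 0.0479]
ee_rot: [3.138, 0.047, -0.004]
wrist_force: [-0.7, 4.5, 7.9]
grip_width: 0.0114
gripper_force: 20.0
t: 60.25
position: [0.5214, -0.1719, 0.0479]
ee_rot: [3.139, 0.065, -0.004]
wrist_force: [-0.6, 7.6, 7.8]
grip_width: 0.012
gripper_force: 20.0
```

The force rises steadily against the closed stop. Release, rise and check everything.

```bash
python3 -m crank '[{"ax":0,"ay":0,"az":0,"x":0,"y":0,"z":0,"jaw":0.2},{"ax":0,"ay":0,"az":0,"x":0,"y":0,"z":0,"jaw":0.35},{"ax":0,"ay":0,"az":0,"x":0,"y":0,"z":0,"jaw":0.35},{"ax":0,"ay":0,"az":0,"x":0,"y":0,"z":0.02,"jaw":0.35},{"ax":0,"ay":0,"az":0,"x":0,"y":0,"z":0.04,"jaw":0.35}]'
python3 -m crank '[{"ax":0,"ay":0,"az":0,"x":0,"y":0.01,"z":0.06,"jaw":0.35},{"ax":0,"ay":0,"az":0,"x":0.005,"y":0.02,"z":0.06,"jaw":0.35},{"ax":0,"ay":0,"az":0,"x":0.005,"y":0.02,"z":0.06,"jaw":0.35},{"ax":0,"ay":0,"az":0,"x":0.005,"y":0.02,"z":0.06,"jaw":0.35},{"ax":0,"ay":0,"az":0,"x":0,"y":0,"z":0.02,"jaw":0.35}]'
python3 loc.py
python3 - <<'E' 2>/dev/null
from pump import *
f=grab('wrist');save(f,'wend.png');fit(f)
E
```

```text
t: 60.88
position: [0.5192, -0.1733, 0.1064]
ee_rot: [3.137, 0.066, -0.012]
wrist_force: [0.0, -0.7, 0.9]
grip_width: 0.033
gripper_force: 0.0
t: 61.5
position: [0.5364, -0.104, 0.371]
ee_rot: [3.133, 0.069, 0.008]
wrist_force: [0.5, -0.4, -0.6]
grip_width: 0.0335
gripper_force: 0.0
side [287. 228.] 215 0.0602 [536.8 106.2] [121.5  38.4] 89.2
side [273. 260.] 163 0.0597 [559.  248.8] [96.3 41.4] 57.0
side [262. 301.] 130 0.0596 [569.3 392.7] [38.8 37.7] 77.3
scene [294. 214.] 172 0.0609 [544.3  67.9] [29.2 45.1] 44.3
scene [311. 228.] 173 0.0615 [541.3 144.8] [40.2 40.1] 86.1
scene [329. 254.] 291 0.0624 [570.  253.4] [76.7 44. ] 53.2
scene [364. 285.] 179 0.0636 [580.  394.8] [29.  44.1] 25.5
handle (((523.4371948242188, -302.29412841796875), (13.233172416687012, 55.375038146972656), 2.165764331817627), np.int64(442))
lever (array([ 0.9991161 ,  0.04203592,  0.53243244, -0.17211068], dtype=float32), 457, np.float64(0.08574857414676855))
hub (array([ 0.58303356, -0.16919214]), 290)
tab (array([ 0.53381029, -0.12737738,  0.03965581]), np.int64(11))
```

View pics/wend.png

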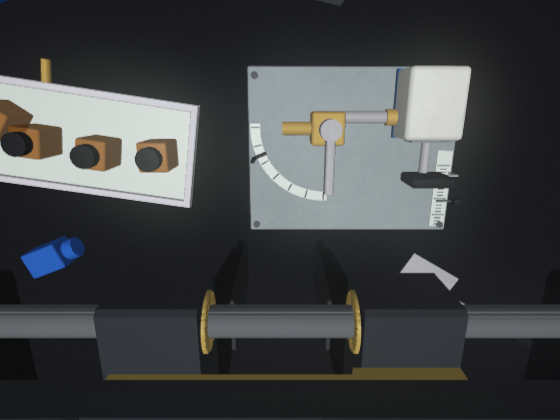

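All five bottles stand in the lane, the lever is back on its stop (aligned with the base plate) and the handle is home. Handing in.

```bash
python3 -c "
from bench import robot
print(robot.hand_in())"
```

```text
the job is handed in; nothing more can be done
None
```

The job is done and handed in at about 62 s: all five bottles stand upright in the lane. The lever was turned to the tab, the handle held on the mark for over 2 s and let home, and the lever is back on its closed stop. The beaker and slide box were not touched. One stood-up bottle got knocked a few centimetres and the grip slackened once near the floor, both without harm.

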